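# Make the bench lathe safe

### The arm

A 7-joint arm with a two-finger parallel gripper is mounted at the origin on the work surface. World frame = base frame: x ahead of the robot, y to its left, z up, the work surface at z = 0. Lengths are in m, angles in rad, forces in N, time in s.
With the tool pointing down it reaches from about 0.425 to 0.825 m from the base axis. Payload 3.6 kg.
Tool frame: the origin (TCP) lies at the very end of the fingers, on their centre line; the grasp point (between the pads) lies 19 mm behind it; y points along the fingers, z is the direction in which the jaws open and shut, and the axes are right-handed (so a half turn about y gives the same grasp; the last joint's range is limited). The gripper opens to 85 mm and grips with 20 to 120 N. Pads are 22 mm wide; open, the fingers measure 114 mm over their backs; the gripper's body (76 mm by 85 mm) begins 54 mm behind the grasp point. The pads swing forward as they close: fully open they stand 13 mm farther back than shut.
Start: joints at [-1.317, 0.615, -0.013, 1.423, 0.008, 1.103, -0.04], TCP at [0.179, 0.625, 0.203] pointing down, gripper open.
Joint ranges: [-3.12, 3.12], [-0.3, 2.06], [-1.34, 1.32], [0.26, 2.42], [-1.36, 4.5], [0.01, 1.98], [-2.84, 2.84]. Speed limits (rad/s): [2.79, 2.79, 3.14, 3.14, 3.14, 3.14, 3.14].

### API

Orientations are given as a unit quaternion [w, x, y, z].
In Python, from rig import ctrl gives the robot as it stands.
- The arm moves only by the tool move_arm, never from a script. Its argument "series" is a list of rows, each an object with "gripper": the finger opening in mm, from 0 to 85.4; "translation": the shift along the tool's x, y, z in mm, a list of three; "turn": the turn about the tool's y in rad. A call has exactly 5 rows; each row is the pose to reach, as a shift and turn from the pose measured when the call began, along the tool's axes at that moment; what a row does not reach only later rows make up. A row lasts 1/12 s, in which the tool goes at most 41.7 mm and 7.16 degrees, less where a joint would pass 70% of its speed; a pose out of reach is approached as far as the arm can. A call with a gripper value outside its range is refused whole. The fingers move at their own pace and stop on an object; "force" is the grip in N (left out, the last holds). Time passes only in rows, so rows that repeat a pose let the fingers close, or fill a call up. It gives the time, the measured TCP pose, the force and the opening at its end, in the units of the state.
- ctrl.state(): the state, without advancing time (a new reading comes with each control period).
- ctrl.grab_frame(name): name is "scene" or "top" or "wrist"; returns a dict with "color" (480x640x3 uint8, blue, green, red), "fx", "fy", "cx", "cy" (pixels), "xyz" and "attitude" of the camera in the world. Camera axes: x right, y up, looking along -z (the intrinsics and any distortion apply to the point x, -y, -z); pixel columns grow to the right and rows downward; lengths in m; the calibration is good to about 2 mm. A picture is of the moment at which its call begins. There is no depth.
- ctrl.sign_off(): hands the job in, once; it reports no verdict.
Trained networks look in a picture, given as the dict that the camera call returned (one of the last four; its "shot" number tells which), for a name from the list of things; names that differ only in an ending like _2 or _b are one class to them, and where a whole thing is asked for, a point or a joint stands for the part that bears it (a point fixed in the world has none). Each returns a list of dicts, best first, with "confidence" (0 to 1); they miss things now and then, are a little off and sometimes report something else, mostly with a low value. They report only what shows in the picture. A call takes as long as a camera call.
- ctrl.recognise(label, picture): "centre" ([x, y, z] in m, in world coordinates, good to about 4 mm: the middle of the surface that is visible of it).
- ctrl.cut_out(label, picture): "pixels" (480x640 bool, what is visible of it).
The state is a dict: "t": time; "qpos": joint angles; "qvel": joint speeds; "joint_efforts": joint torques, N m; "eef_pos": TCP position; "tcp_rot": TCP orientation; "contact_force": force on the tool from outside, world axes, zero at the start; "torque": the same for the moment, N m; "width": finger opening in m.
Only numpy, scipy, OpenCV 4.12 (cv2) and the standard library are available. Lean on these libraries where they do the work, as an engineer would, in place of code of your own. Each camera call takes 0.05 s, during which the arm holds its last target. There are 200 camera calls.

### The job

The turning is finished: make the small lathe safe. First cut the power by pushing the raised stop flap on its control panel fully down; after that slide the tailstock back along the bed until it is home against the end stop, and lower the raised guard fully down over the chuck, in whichever order suits you. Do it all by gentle pushes with the fingertips, slamming nothing and taking hold of nothing, and leave the carriage and the loose things as they are.

Things in the scene. Friction and masses are not known exactly. Their poses are not given: they have to be found in the camera images.
- lathe: Grey bench lathe, 640 mm long, fixed. Origin on the bench, mid-length, below the spindle axis. Its x points from front (robot side) to rear, y along the bed towards the headstock, z up. Spindle axis 125 mm up, along y. End stop of the bed at y -303. Black chip tray x -135..135. But for the raised guard and the chuck key on the headstock, nothing is higher than 172 mm.
- flap (a joint): Angle of the stop flap above the console's sloping top (rad): 0 = fully shut on the switch; starts 1.0 to 1.35, standing up and leaning to the front. Friction hinge: it stays where it is left, moves with 1 to 2 N at its edge and stops dead at 0.
- flap_hinge (a point): Middle of the hinge line (along lathe y) at the flap's rear edge: x -120, y 265, z 107 in the lathe's frame; 50 mm of free console behind it. Flap: pale plastic plate 62 mm from hinge to free edge, 62 wide, 6 thick. On its outer face (up when shut, rear when raised) a stop dome, 32 across, 8 high, 36 mm from the hinge. Site -x points to the free edge, z out of the dome's face.
- flap_edge (a point): Middle of the flap's free edge, 62 mm from the hinge. Raised, it is the flap's top. Shut, it points to the front and 0.25 rad downwards.
- tailstock (a joint): Distance of the tailstock from home against the end stop (m): 0 = home, starts 0.06 to 0.11, grows towards the headstock. It slides along the lathe's y with about 4 N of friction, unclamped, stays where it is left and stops dead at 0.
- tailstock_face (a point): Centre of the tailstock's flat face, which looks to the headstock (lathe +y), on the spindle axis. The face is a disc 64 mm across, its top 157 mm above the bench; an 18 mm quill with a centre sticks 44 mm out of its middle, so 23 mm of face is free above the quill and at either side. Push to the lathe's -y. At least 55 mm is free between face and carriage.
- guard (a joint): Angle of the chuck guard (rad): 0 = fully down over the chuck, starts 1.0 to 1.35 (raised), range 0 to 1.5. Friction pivot: it stays where it is left, needs 1 to 3 N pushed along its swing (towards the front, then down), and stops dead at 0. Pressed straight down while raised, it may jam under the fingertip: follow the swing.
- guard_hinge (a point): Middle of the guard's pivot line (along the lathe's y) behind the chuck: x 62, y 113, z 155 in the lathe's frame. Black curved hood, 70 mm wide. Shut, it arches over the chuck, outer radius 54 mm about the spindle axis, from the pivot over the crown (179 mm above the bench) to the front lip. Raised, its outer side faces up and rearwards.
- guard_lip (a point): Middle of the guard's front finger lip (6 mm rolled bar on a flange standing 14 mm out from the hood), 133 mm from the pivot line. Shut, it is 127 mm in front of the pivot and 114 mm above the bench.
- tool_post (a point): Top centre of the tool post, a dark block 42 x 42 mm on the carriage, 146 mm above the bench, between chuck and tailstock, 45 mm in front of the spindle axis. The carriage (75 mm along the bed) is tight on its leadscrew and to be left alone.
- chuck_key: T-shaped steel chuck key, 100 mm long, lying on top of the headstock (16 mm high). Origin at the middle of its underside. Leave alone.
- bush: Aluminium turned bush, 34 mm across, 30 mm high, standing in the chip tray in front of the bed. Origin under its centre. Leave alone.
- tool_holder: Dark steel tool holder block 40 x 22 x 32 mm with a tool bit, standing in the chip tray in front of the bed. Origin under its centre. Leave alone.
- cylinder_barrel: Finned engine cylinder 82 mm across, 85 mm high, on the bench in front of the lathe. Origin under its centre. Leave alone.
- oil_bottle: Black oil bottle, 54 mm across, 120 mm high, on the bench in front of the lathe. Origin under its centre. Leave alone.
- caliper: Digital caliper, 160 mm long, 13 mm high, lying on the bench in front of the lathe. Origin at its middle. Leave alone.
- chip_brush: Hand brush lying on the bench to the right of the lathe. Leave alone.
- headstock_top (a point): Centre of the flat top of the headstock box (140 mm deep, 165 mm long), 172 mm above the bench, above the spindle axis at the lathe's y 232. The 75 mm chuck stands beside it at y 79..139.
- console (a point): Middle of the upper (rear) edge of the control console's sloping top, at x -70, y 240, z 105 in the lathe's frame, on the headstock's front face. The top is 150 mm wide and slopes 0.25 rad down towards the front for 134 mm. It carries a speed knob (14 mm high, on the right) and the switch with the flap.

How it is judged:
On the way, in this order (a step that is already met when the one before it is completed fails the run):
1. the stop flap is shut (value of joint flap below 0.08 rad), for 0.1 s.
2. the tailstock is home and the guard is down (value of joint tailstock below 0.004 m and value of joint guard below 0.06 rad), for 0.1 s.
At the end, for the whole second after the job is handed in: The flap is shut (within 0.08 rad), the tailstock is home within 4 mm of its stop and the guard is down within 0.06 rad; every loose thing is within 20 mm of where it was (all of step 2 and value of joint flap below 0.08 rad and distance of each of chuck_key, bush, tool_holder, cylinder_barrel, oil_bottle, caliper, chip_brush from where it was at the start of the episode below 0.02 m); the robot touches nothing.
It fails at once if the tailstock or the guard is moved while the stop flap is still up (value of joint flap above 0.25 rad and (distance of tailstock_face from where it was at the start of the episode above 0.015 m or distance of guard_lip from where it was at the start of the episode above 0.03 m)).
It fails at once if the tailstock is slammed (faster than 0.4 m/s) (velocity of joint tailstock below -0.4 m/s).
It fails at once if the flap, the guard or the tailstock is forced or pinched (over 45 N) (contact force between the fingers and flap above 45 N or contact force between the fingers and guard above 45 N or contact force between the fingers and tailstock above 45 N).
It fails at once if the carriage is shoved along the bed (more than 4 mm) (distance of tool_post from where it was at the start of the episode above 0.004 m).
It fails at once if a loose thing is knocked, carried or lifted (more than 30 mm) (distance of any of chuck_key, bush, tool_holder, cylinder_barrel, oil_bottle, caliper, chip_brush from where it was at the start of the episode above 0.03 m).
It also fails if it takes over 64 s, if anything falls off the work surface, if the arm or the gripper's body presses on something with over 40 N, if the wrist force passes 120 N, or if a joint passes its speed limit or range.

## Working session

There is one attempt and no reset: what is moved stays moved. The work goes in short steps, Python scripts to look and compute and a tool call to move; the robot and the scene stay as the last step left them, time stands still between calls to the robot, and variables do not carry over. Pictures are saved under pics/ and viewed, about 8 in all and at most 12, crops included, and the job is handed in when it is done.

Besides the shell and the picture viewer there is one more tool, called as name(argument=value, ...) on one line, values as JSON. move_arm: Moves the arm, as the interface text tells. Its arguments: {"type":"object","properties":{"series":{"type":"array"},"force":{"type":"number"}},"required":["series"]}

```bash
ls; mkdir -p pics
python3 - <<'E'
from rig import ctrl
import cv2,numpy as np
s=ctrl.state();print({k:np.round(v,3).tolist() for k,v in s.items()})
for n in ["scene","top"]:
    p=ctrl.grab_frame(n);cv2.imwrite(f"pics/{n}0.png",p["color"])
    print(n,p["fx"],p["fy"],p["cx"],p["cy"],p["xyz"],p["attitude"],[k for k in p])
    for l in ["flap_hinge","flap_edge","tailstock_face","guard_hinge","guard_lip","tool_post","headstock_top","console","lathe","oil_bottle","cylinder_barrel","bush","tool_holder","chuck_key","caliper"]:
        r=ctrl.recognise(l,p)
        print(l,[(np.round(a["centre"],3).tolist(),round(a["confidence"],2)) for a in r[:2]])
print(ctrl.state()["t"])
E
```

```text
pics
{'t': 0.0, 'qpos': [-1.317, 0.616, -0.013, 1.425, 0.008, 1.103, -0.04], 'qvel': [-0.001, 0.001, 0.001, 0.001, -0.001, 0.001, -0.0], 'joint_efforts': [0.0, -46.922, 0.259, -17.103, 0.01, 0.01, 0.0], 'eef_pos': [0.179, 0.624, 0.202], 'tcp_rot': [-0.699, 0.701, -0.099, 0.098], 'contact_force': [0.793, 0.663, -0.178], 'torque': [0.015, -0.006, -0.017], 'width': 0.085}
scene 528.1394073585959 528.1394073585959 317.9190476327075 239.5928399483201 [0.94977827 0.42578594 0.98924466] [0.34656484 0.11365916 0.30613778 0.87934866] ['color', 'fx', 'fy', 'cx', 'cy', 'xyz', 'attitude', 'shot']
flap_hinge [([0.499, 0.254, 0.135], 0.83)]
flap_edge [([0.504, 0.256, 0.135], 0.84), ([0.43, -0.441, 0.018], 0.52)]
tailstock_face [([0.627, -0.16, 0.138], 0.58)]
guard_hinge [([0.675, 0.093, 0.257], 0.95)]
guard_lip [([0.673, 0.093, 0.255], 0.85)]
tool_post [([0.633, -0.024, 0.092], 0.76), ([0.498, 0.252, 0.137], 0.21)]
headstock_top [([0.66, 0.106, 0.093], 0.67)]
console [([0.661, 0.105, 0.097], 0.61)]
lathe [([0.657, 0.108, 0.094], 0.92)]
oil_bottle [([0.378, -0.093, 0.076], 0.95), ([0.675, 0.093, 0.
[... 676 characters left out ...]
)]
guard_hinge [([0.658, 0.086, 0.26], 0.85)]
guard_lip [([0.657, 0.086, 0.262], 0.88), ([0.341, -0.327, 0.007], 0.57)]
tool_post [([0.587, -0.016, 0.093], 0.95), ([0.508, -0.27, 0.036], 0.56)]
headstock_top [([0.593, 0.014, 0.067], 0.73)]
console [([0.592, 0.017, 0.065], 0.74)]
lathe [([0.592, 0.017, 0.066], 0.83)]
oil_bottle [([0.362, -0.104, 0.083], 0.87), ([0.602, -0.175, 0.147], 0.42)]
cylinder_barrel [([0.355, -0.212, 0.08], 0.96)]
bush [([0.506, -0.178, 0.038], 0.49), ([0.491, 0.248, 0.14], 0.43)]
tool_holder [([0.51, -0.271, 0.038], 0.57)]
chuck_key [([0.634, 0.21, 0.18], 0.59), ([0.655, 0.086, 0.26], 0.22)]
caliper [([0.343, -0.325, 0.007], 0.73), ([0.358, -0.213, 0.078], 0.17)]
1.6
```

View images.

View pics/scene0.png

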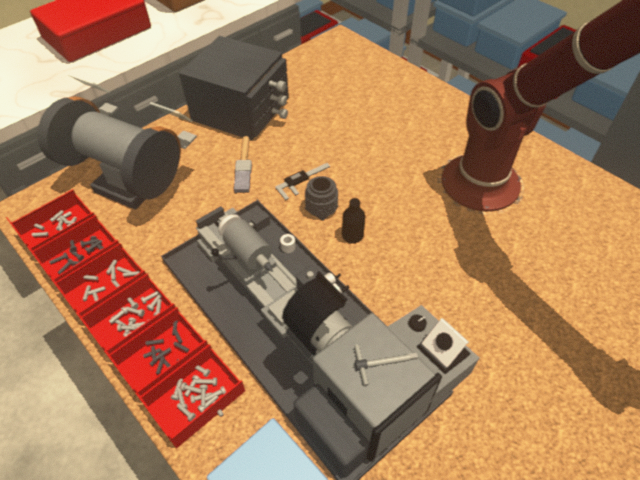

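View pics/top0.png

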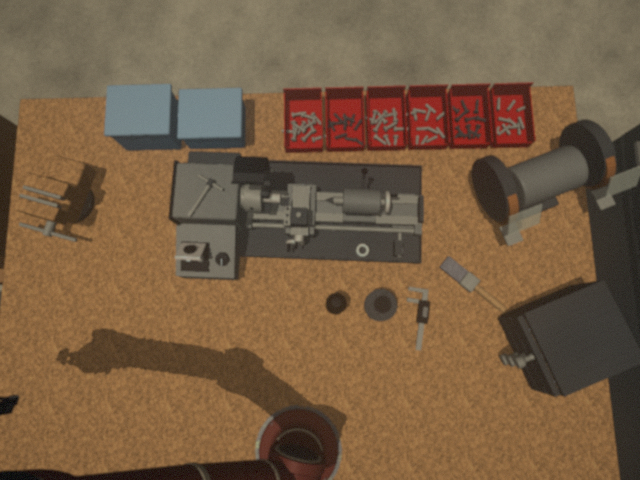

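The pictures show the lathe lying nearly along world y: headstock at the left of the top picture (173..240, 155..225), flap (192,252), tailstock (365,202), raised guard (250,170), tool post (300,215). I'll zoom in for corner picks.

Run:
```python
import cv2
i=cv2.imread("pics/top0.png")
c=cv2.resize(i[145:290,165:432],None,fx=3,fy=3,interpolation=cv2.INTER_CUBIC);cv2.imwrite("pics/c1.png",c)
i=cv2.imread("pics/scene0.png")
c=cv2.resize(i[195:480,180:480],None,fx=2,fy=2,interpolation=cv2.INTER_CUBIC);cv2.imwrite("pics/c2.png",c)
```

```text
(no output)
```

View pics/c1.png

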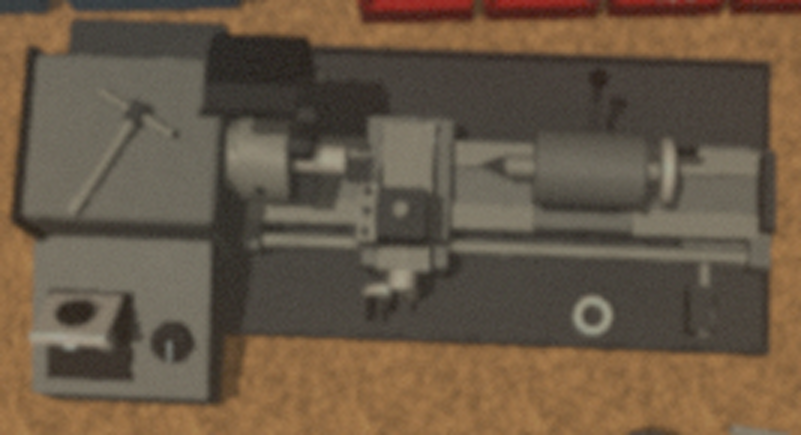

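View pics/c2.png

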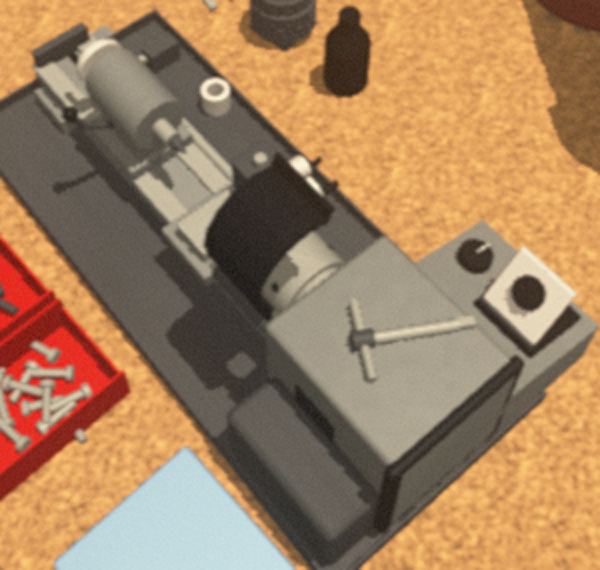

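```bash
cat > h.py <<'E'
import numpy as np,json
from scipy.spatial.transform import Rotation as R
from scipy.optimize import least_squares
def Rq(q): return R.from_quat(np.r_[q[1:],q[0]]).as_matrix()
C={'s':(528.139,317.92,239.59,[0.94977827,0.42578594,0.98924466],[0.34656484,0.11365916,0.30613778,0.87934866]),
 't':(483.92,316.43,239.68,[0.30872586,-0.07329846,1.29888157],[-0.69748047,-0.06667094,0.05669476,0.71123954])}
def proj(c,P):
    f,cx,cy,o,q=C[c]; p=(np.asarray(P)-o)@Rq(q)
    return np.array([cx+f*p[...,0]/-p[...,2],cy-f*p[...,1]/-p[...,2]]).T
def W(L,v):  # lathe mm -> world m
    c,s=np.cos(L[2]),np.sin(L[2]); v=np.asarray(v,float)/1000
    return np.array([L[0]+c*v[0]-s*v[1],L[1]+s*v[0]+c*v[1],v[2]])
def flap(a,r=62,y=265,n=0):
    t=a-.25; return [-120-r*np.cos(t)+n*np.sin(t),y,107+r*np.sin(t)+n*np.cos(t)]
def lip(g,y=113,r=133): return [62-r*np.cos(g-.312),y,155+r*np.sin(g-.312)]
E
cat > fit.py <<'E'
from h import *
T=lambda u,v:(165+u/3,145+v/3); S=lambda u,v:(180+u/2,195+v/2)
obs=[('t',T(213,230),[-70,149.5,172]),('t',T(221,58),[70,149.5,172]),('t',T(36,55),[70,314.5,172]),
('t',T(212,400),[-200,165,72]),('t',T(35,392),[-200,315,72]),
('s',S(383,240),[-70,149.5,172]),('s',S(268,325),[70,149.5,172]),('s',S(520,360),[-70,314.5,172]),('s',S(482,222),[-200,165,72]),('s',S(597,325),[-200,315,72]),
('t',T(768,63),[135,-320,10]),('t',T(768,352),[-135,-320,10]),('t',T(400,210),[-45,'c',146])]
fo=[('s',S(519,250),234),('s',S(577,293),296),('t',T(30,335),296),('t',T(107,345),234)]
go=[('t',T(203,110),148),('t',T(305,120),78),('s',S(332,212),148),('s',S(275,157),78)]
def res(p):
    r=[]
    for c,u,v in obs: r.append(proj(c,W(p,[x if x!='c' else p[5]*100 for x in v]))-u)
    for c,u,y in fo: r.append(proj(c,W(p,flap(p[3],y=y)))-u)
    for c,u,y in go: r.append(proj(c,W(p,lip(p[4],y=y)))-u)
    return np.concatenate(r)
s=least_squares(res,[.62,.0,0,1.2,1.2,0.],loss='soft_l1',f_scale=1.5)
print(np.round(s.x,4));print(np.round(s.fun if 0 else res(s.x).reshape(-1,2),1).tolist())
L=s.x[:3];a,g=s.x[3:5]
for n,v in dict(edge=flap(a),hinge=flap(a,0),lip=lip(g),ghinge=[62,113,155],key=[0,232,172],post=[-45,s.x[5]*100,146]).items(): print(n,np.round(W(L,v),3))
from scipy.optimize import brentq
for u in [T(537,165)]:
    print('tail y',brentq(lambda y:proj('t',W(L,[0,y,157]))[0]-u[0],-300,50))
for y in range(-180,-60,10): print(y,proj('s',W(L,[0,y,157])),end=' ')
E
python3 fit.py
```

```text
[ 0.6214 -0.023  -0.0556  1.0477  1.3429  0.0466]
[[0.8, -1.8], [1.9, -0.6], [-3.6, -1.7], [-1.3, -0.4], [-0.8, 0.2], [0.1, -5.3], [-3.5, -1.2], [1.1, 2.1], [-0.1, -1.8], [1.0, -0.4], [-0.2, -0.3], [-0.2, 0.1], [0.0, -0.9], [1.4, -2.2], [-0.9, 0.3], [0.1, 0.9], [0.0, -1.5], [-1.1, 0.7], [-3.6, -1.6], [-0.2, -0.9], [0.2, -1.2]]
edge [0.473 0.251 0.151]
hinge [0.516 0.248 0.107]
lip [0.621 0.09  0.269]
ghinge [0.69  0.086 0.155]
key [0.634 0.209 0.172]
post [ 0.577 -0.016  0.146]
tail y -105.13895688023423
-180 [235.8906579  225.56705294] -170 [238.64537535 228.45055226] -160 [241.42482306 231.35993799] -150 [244.22933557 234.29556028] -140 [247.05925346 237.25777563] -130 [249.9149235  240.24694704] -120 [252.79669882 243.26344415] -110 [255.70493903 246.30764336] -100 [258.64001037 249.37992805] -90 [261.60228588 252.4806887 ] -80 [264.59214553 255.61032303] -70 [267.60997642 258.76923624]
```

```bash
cat >> h.py <<'E'
L=[.6214,-.023,-.0556]
def plan(pts,s=None):
    "lathe targets (mm) -> tool-axis shifts (mm) from the present pose, and turn to put jaw axis along lathe y"
    from rig import ctrl
    s=s or ctrl.state(); M=Rq(s["tcp_rot"])
    d=np.array(s["eef_pos"])-[L[0],L[1],0]; c,n=np.cos(L[2]),np.sin(L[2])
    print("t",round(s["t"],2),"lathe pos",np.round([1e3*(c*d[0]+n*d[1]),1e3*(-n*d[0]+c*d[1]),1e3*d[2]],1),"F",np.round(s["contact_force"],1),"w",s["width"])
    v=M.T@np.array([-n,c,0]); th=np.arctan2(v[0],v[2]); th=(th+np.pi/2)%np.pi-np.pi/2
    print("turn",round(th,3),"ydown",np.round(M[:,1],3))
    for p in pts: print(p,np.round(1e3*M.T@(W(L,p)-s["eef_pos"])).tolist())
E
python3 -c "
from h import *
plan([[-300,450,250],[-130,265,210],[-130,265,165]])"
```

```text
t 1.6 lathe pos [-477.2  622.1  202.7] F [-0.3  0.6 -0.3] w 0.08512739638572003
turn -0.224 ydown [-0. -0. -1.]
[-300, 450, 250] [211.0, -47.0, -128.0]
[-130, 265, 210] [418.0, -7.0, -271.0]
[-130, 265, 165] [418.0, 38.0, -271.0]
```

move_arm(series=[{"gripper": 0, "translation": [35, -15, -22], "turn": -0.1}, {"gripper": 0, "translation": [70, -30, -45], "turn": -0.224}, {"gripper": 0, "translation": [105, -30, -68], "turn": -0.224}, {"gripper": 0, "translation": [140, -30, -90], "turn": -0.224}, {"gripper": 0, "translation": [175, -30, -113], "turn": -0.224}], force=20)

```text
t: 2.02
eef_pos: [0.3145, 0.4702, 0.2334]
tcp_rot: [0.707, -0.706, 0.019, -0.02]
contact_force: [1.4, 1.1, -0.8]
width: 0.0256
```

```bash
python3 -c "
from h import *
plan([[-130,265,210],[-130,265,165]])"
```

```text
t 2.02 lathe pos [-333.8  475.4  233.4] F [ 1.4  1.1 -0.8] w 0.025589459233944012
turn 0.0 ydown [ 0.001  0.001 -1.   ]
[-130, 265, 210] [204.0, 23.0, -210.0]
[-130, 265, 165] [204.0, 68.0, -211.0]
```

move_arm(series=[{"gripper": 0, "translation": [28, 0, -28], "turn": 0}, {"gripper": 0, "translation": [56, 0, -56], "turn": 0}, {"gripper": 0, "translation": [84, 0, -84], "turn": 0}, {"gripper": 0, "translation": [112, 0, -112], "turn": 0}, {"gripper": 0, "translation": [140, 10, -140], "turn": 0}])

```text
t: 2.43
eef_pos: [0.4489, 0.3221, 0.2254]
tcp_rot: [0.708, -0.705, 0.018, -0.021]
contact_force: [0.0, 0.5, -0.2]
width: 0.0002
```

move_arm(series=[{"gripper": 0, "translation": [20, 5, -20], "turn": 0}, {"gripper": 0, "translation": [40, 10, -40], "turn": 0}, {"gripper": 0, "translation": [60, 15, -60], "turn": 0}, {"gripper": 0, "translation": [72, 20, -78], "turn": 0}, {"gripper": 0, "translation": [72, 20, -78], "turn": 0}])

```text
t: 2.85
eef_pos: [0.5196, 0.2331, 0.2043]
tcp_rot: [-0.706, 0.707, -0.021, 0.025]
contact_force: [0.5, -1.6, -0.1]
width: -0.0003
```

Run:
```python
from h import *
from rig import ctrl
import cv2
plan([[-128,265,165],[-140,265,140],[-158,265,115],[-158,265,105]])
a=ctrl.grab_frame("scene")["color"][260:400,360:520];b=ctrl.grab_frame("top")["color"][200:300,150:280]
cv2.imwrite("pics/c3.png",np.hstack([cv2.resize(a,(400,350)),cv2.resize(b,(400,350))]))
```

```text
t 2.85 lathe pos [-115.8  250.1  204.3] F [ 0.5 -1.6 -0.1] w -0.00028809468438258226
turn -0.01 ydown [ 0.006 -0.001 -1.   ]
[-128, 265, 165] [-13.0, 39.0, 15.0]
[-140, 265, 140] [-25.0, 64.0, 15.0]
[-158, 265, 115] [-43.0, 89.0, 15.0]
[-158, 265, 105] [-43.0, 99.0, 15.0]
```

View pics/c3.png

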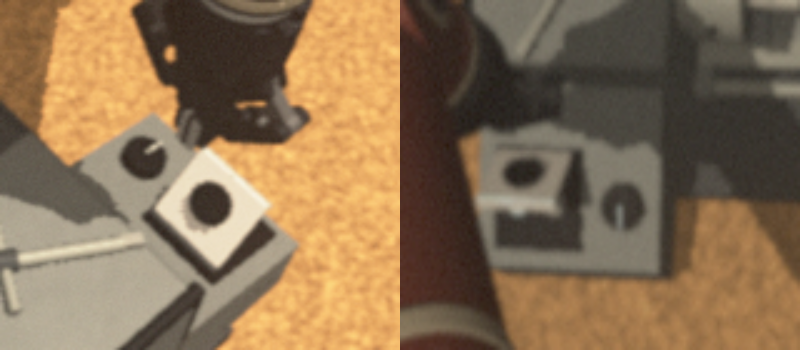

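The left half (scene) shows the shut fingertips at about (187,133) beside the pale flap (210,210). The right half (top) shows the flap still up. I'll check the tip's projection, then push.

```bash
python3 -c "
from h import *
from rig import ctrl
p=(proj('s',np.array(ctrl.state()['eef_pos']))-[360,260])*2.5;print(p)
print((proj('s',W(L,flap(1.0477)))-[360,260])*2.5,(proj('s',W(L,flap(1.0477,r=36,n=14)))-[360,260])*2.5)"
```

```text
[195.9656341  164.08720897]
[235.08483948 173.96713871] [205.91771999 202.88183816]
```

Run:
```python
from h import *
from rig import ctrl
import cv2
a=ctrl.grab_frame("scene")["color"][180:380,340:540];b=ctrl.grab_frame("wrist")["color"]
p=proj('s',np.array(ctrl.state()['eef_pos']))-[340,180];print(p*2.25,ctrl.state()["eef_pos"])
cv2.imwrite("pics/c4.png",np.hstack([cv2.resize(a,(450,450),interpolation=cv2.INTER_CUBIC),cv2.resize(b,(350,262))[:, :] if 0 else cv2.copyMakeBorder(cv2.resize(b,(350,262)),0,188,0,0,cv2.BORDER_CONSTANT)]))
```

```text
[225.03798035 328.7970897 ] [0.51578628 0.24204856 0.20561658]
```

View pics/c4.png

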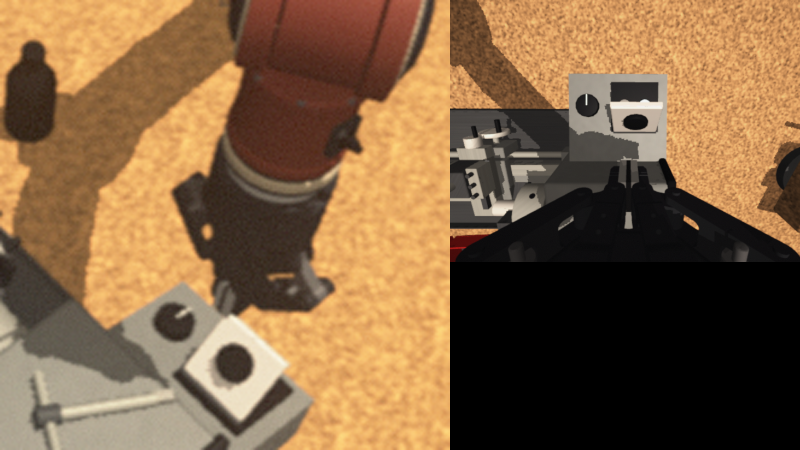

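The wrist picture shows the fingertips at about (628,165) of the crop, in line with the flap at (637,115). The scene view puts the tip near (223,312), against a computed (225,329). That is close enough to approach under force feedback.

Run:
```python
from h import *
plan([[-126,265,165],[-135,265,150],[-145,265,135],[-152,265,122],[-158,265,112]])
```

```text
t 3.05 lathe pos [-120.2  258.8  205.6] F [ 0.2 -0.4  0.1] w 0.00015335129955790827
turn 0.002 ydown [ 0.005  0.006 -1.   ]
[-126, 265, 165] [-6.0, 41.0, 6.0]
[-135, 265, 150] [-15.0, 56.0, 6.0]
[-145, 265, 135] [-25.0, 71.0, 6.0]
[-152, 265, 122] [-32.0, 84.0, 6.0]
[-158, 265, 112] [-38.0, 93.0, 6.0]
```

move_arm(series=[{"gripper": 0, "translation": [-4, 14, 6], "turn": 0}, {"gripper": 0, "translation": [-6, 28, 6], "turn": 0}, {"gripper": 0, "translation": [-8, 42, 6], "turn": 0}, {"gripper": 0, "translation": [-15, 54, 6], "turn": 0}, {"gripper": 0, "translation": [-18, 60, 6], "turn": 0}])

```text
t: 3.47
eef_pos: [0.4958, 0.2511, 0.1444]
tcp_rot: [0.709, -0.705, 0.017, -0.018]
contact_force: [-0.2, -0.8, -0.3]
width: 0.0002
```

Run:
```python
from h import *
plan([[-145,265,135],[-152,265,122],[-158,265,112],[-160,265,107]])
```

```text
t 3.47 lathe pos [-140.6  266.7  144.4] F [-0.2 -0.8 -0.3] w 0.0001751027200118221
turn 0.006 ydown [ 0.002  0.006 -1.   ]
[-145, 265, 135] [-4.0, 9.0, -2.0]
[-152, 265, 122] [-11.0, 22.0, -2.0]
[-158, 265, 112] [-17.0, 32.0, -2.0]
[-160, 265, 107] [-19.0, 37.0, -2.0]
```

move_arm(series=[{"gripper": 0, "translation": [-5, 9, -2], "turn": 0}, {"gripper": 0, "translation": [-10, 18, -2], "turn": 0}, {"gripper": 0, "translation": [-14, 25, -2], "turn": 0}, {"gripper": 0, "translation": [-17, 30, -2], "turn": 0}, {"gripper": 0, "translation": [-17, 30, -2], "turn": 0}])

```text
t: 3.88
eef_pos: [0.4753, 0.2519, 0.1141]
tcp_rot: [0.709, -0.705, 0.017, -0.015]
contact_force: [-1.0, -0.7, 0.5]
width: -0.0002
```

Run:
```python
from h import *
plan([[-158,265,112],[-160,265,107]])
```

```text
t 3.88 lathe pos [-161.1  266.4  114.1] F [-1.  -0.7  0.5] w -0.0001781705928661471
turn 0.01 ydown [-0.003  0.006 -1.   ]
[-158, 265, 112] [3.0, 2.0, -1.0]
[-160, 265, 107] [1.0, 7.0, -1.0]
```

move_arm(series=[{"gripper": 0, "translation": [1, 2, -1], "turn": 0}, {"gripper": 0, "translation": [1, 3, -1], "turn": 0}, {"gripper": 0, "translation": [1, 4, -1], "turn": 0}, {"gripper": 0, "translation": [1, 5, -1], "turn": 0}, {"gripper": 0, "translation": [1, 5, -1], "turn": 0}])

```text
t: 4.3
eef_pos: [0.4767, 0.2513, 0.1091]
tcp_rot: [0.709, -0.704, 0.017, -0.015]
contact_force: [-1.3, 1.1, 2.4]
width: 0.0002
```

Run:
```python
from h import *
plan([[-160,265,105]])
```

```text
t 4.3 lathe pos [-159.7  265.8  109.1] F [-1.3  1.1  2.4] w 0.00015653954629444176
turn 0.01 ydown [-0.002  0.007 -1.   ]
[-160, 265, 105] [-0.0, 4.0, -1.0]
```

move_arm(series=[{"gripper": 0, "translation": [0, 1, 0], "turn": 0}, {"gripper": 0, "translation": [0, 1.5, 0], "turn": 0}, {"gripper": 0, "translation": [0, 2, 0], "turn": 0}, {"gripper": 0, "translation": [0, 2.5, 0], "turn": 0}, {"gripper": 0, "translation": [0, 2.5, 0], "turn": 0}])

```text
t: 4.72
eef_pos: [0.4769, 0.2511, 0.1064]
tcp_rot: [0.709, -0.705, 0.017, -0.015]
contact_force: [-1.4, 0.8, 1.3]
width: -0.0
```

move_arm(series=[{"gripper": 0, "translation": [0, 1, 0], "turn": 0}, {"gripper": 0, "translation": [0, 2, 0], "turn": 0}, {"gripper": 0, "translation": [0, 2.5, 0], "turn": 0}, {"gripper": 0, "translation": [0, 3, 0], "turn": 0}, {"gripper": 0, "translation": [0, 3, 0], "turn": 0}])

```text
t: 5.13
eef_pos: [0.4769, 0.251, 0.1032]
tcp_rot: [0.709, -0.705, 0.017, -0.015]
contact_force: [-0.1, 0.0, 0.8]
width: 0.0003
```

move_arm(series=[{"gripper": 0, "translation": [0, 1, 0], "turn": 0}, {"gripper": 0, "translation": [0, 2, 0], "turn": 0}, {"gripper": 0, "translation": [0, 2.5, 0], "turn": 0}, {"gripper": 0, "translation": [0, 3, 0], "turn": 0}, {"gripper": 0, "translation": [0, 3, 0], "turn": 0}])

```text
t: 5.55
eef_pos: [0.477, 0.251, 0.1001]
tcp_rot: [0.709, -0.705, 0.017, -0.016]
contact_force: [-1.0, -0.3, 1.3]
width: -0.0003
```

Run:
```python
from h import *
from rig import ctrl
import cv2
plan([[-160,265,105]])
a=ctrl.grab_frame("scene")["color"][260:400,360:520];b=ctrl.grab_frame("wrist")["color"][100:380,120:440]
cv2.imwrite("pics/c5.png",np.hstack([cv2.resize(a,(400,350),interpolation=cv2.INTER_CUBIC),cv2.resize(b,(400,350))]))
```

```text
t 5.55 lathe pos [-159.4  265.5  100.1] F [-1.  -0.3  1.3] w -0.0002664713071466083
turn 0.01 ydown [-0.002  0.006 -1.   ]
[-160, 265, 105] [-1.0, -5.0, -0.0]
```

View pics/c5.png

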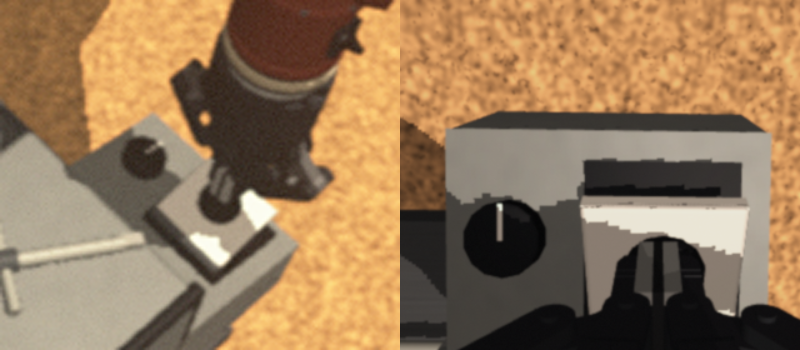

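The flap isn't shut yet. In the scene half the tips rest on the dome at (222,195), and in the wrist half the switch is still visible beyond the free edge at (660,180). Contact is light, so I'll keep going down gently.

move_arm(series=[{"gripper": 0, "translation": [0, 1, 0], "turn": 0}, {"gripper": 0, "translation": [0, 2, 0], "turn": 0}, {"gripper": 0, "translation": [0, 3, 0], "turn": 0}, {"gripper": 0, "translation": [0, 4, 0], "turn": 0}, {"gripper": 0, "translation": [0, 4, 0], "turn": 0}])

```text
t: 6.07
eef_pos: [0.4773, 0.2509, 0.0959]
tcp_rot: [0.709, -0.705, 0.017, -0.016]
contact_force: [-0.8, 0.2, -0.1]
width: 0.0003
```

Run:
```python
from h import *
from rig import ctrl
import cv2
plan([[-160,265,105]])
print((proj('s',np.array(ctrl.state()['eef_pos']))-[360,260])*2.5)
for a in (0,.3,.5,.7):print(a,(proj('s',np.array([W(L,flap(a,y=y,n=3)) for y in(234,296)]))-[360,260])*2.5)
p=ctrl.grab_frame("wrist");q=p
C['w']=(p["fx"],p["cx"],p["cy"],p["xyz"],p["attitude"])
print('w tcp',proj('w',np.array(ctrl.state()['eef_pos'])))
for a in (0,.3,.5,.7):print(a,(proj('w',np.array([W(L,flap(a,y=y,n=3)) for y in(234,296)]))-[120,100])*1.25)
print('consolefront',(proj('w',np.array([W(L,[-200,y,72]) for y in(165,315)]))-[120,100])*1.25)
```

```text
t 6.07 lathe pos [-159.1  265.5   95.9] F [-0.8  0.2 -0.1] w 0.00029156625616160787
turn 0.01 ydown [-0.001  0.006 -1.   ]
[-160, 265, 105] [-1.0, -9.0, -0.0]
[217.56037079 213.8499386 ]
0 [[205.22875769 168.98531315]
 [268.39875821 226.36565544]]
0.3 [[210.37259055 156.22192601]
 [274.63926657 214.05498021]]
0.5 [[211.0189723  149.99406873]
 [276.01802389 208.27158582]]
0.7 [[209.31445536 145.95095402]
 [275.01124121 204.77388239]]
w tcp [324.47653758 287.18523549]
0 [[179.58189808 183.0565028 ]
 [329.6930093  184.17265397]]
0.3 [[171.24023536 194.842289  ]
 [338.02405652 196.04329002]]
0.5 [[165.13897029 212.48744525]
 [343.97885422 213.71263957]]
0.7 [[158.96827986 238.75479528]
 [349.87238466 239.96322856]]
consolefront [[ 31.84381817 126.47621466]
 [365.96089831 129.3265244 ]]
```

move_arm(series=[{"gripper": 0, "translation": [0, 1, 0], "turn": 0}, {"gripper": 0, "translation": [0, 2, 0], "turn": 0}, {"gripper": 0, "translation": [0, 3, 0], "turn": 0}, {"gripper": 0, "translation": [0, 3, 0], "turn": 0}, {"gripper": 0, "translation": [0, 3, 0], "turn": 0}])

```text
t: 6.53
eef_pos: [0.4777, 0.2509, 0.0929]
tcp_rot: [0.709, -0.705, 0.016, -0.016]
contact_force: [-0.0, 0.8, -0.1]
width: -0.0001
```

Run:
```python
from h import *
from rig import ctrl
import cv2
plan([[-160,265,105]])
s=ctrl.grab_frame("scene")["color"][260:400,360:520];p=ctrl.grab_frame("wrist");b=p["color"][100:380,120:440]
C['w']=(p["fx"],p["cx"],p["cy"],p["xyz"],p["attitude"])
for a in (0,.2,.4):print(a,(proj('w',np.array([W(L,flap(a,y=y,n=0)) for y in(234,296)]))-[120,100])*1.25)
cv2.imwrite("pics/c6.png",np.hstack([cv2.resize(s,(400,350),interpolation=cv2.INTER_CUBIC),cv2.resize(b,(400,350))]))
```

```text
t 6.53 lathe pos [-158.7  265.5   92.9] F [-0.   0.8 -0.1] w -9.142678957550165e-05
turn 0.01 ydown [-0.     0.006 -1.   ]
[-160, 265, 105] [-1.0, -12.0, -0.0]
0 [[179.76568236 183.72730982]
 [329.92549899 184.82310343]]
0.2 [[174.32375558 188.29024998]
 [335.43857516 189.45135828]]
0.4 [[168.30035743 200.24768905]
 [341.43590483 201.45444126]]
```

View pics/c6.png

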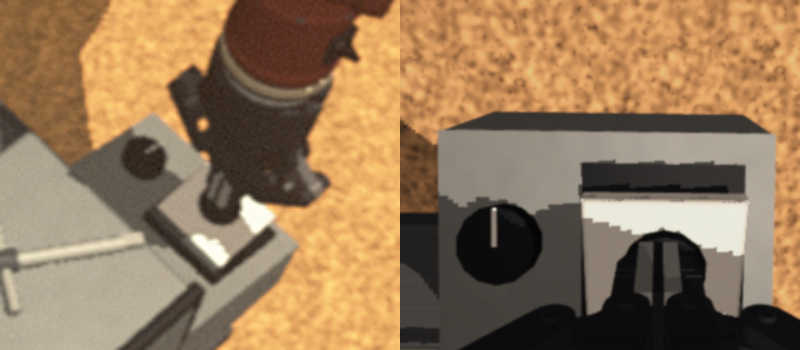

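The flap edge is now at crop (582..748, 197), so about 0.2 rad remains. It is still going down under almost no force. I'll continue and re-check the height scale of my fit.

move_arm(series=[{"gripper": 0, "translation": [0, 1, 0], "turn": 0}, {"gripper": 0, "translation": [0, 2, 0], "turn": 0}, {"gripper": 0, "translation": [0, 3, 0], "turn": 0}, {"gripper": 0, "translation": [0, 4, 0], "turn": 0}, {"gripper": 0, "translation": [0, 4, 0], "turn": 0}])

```text
t: 7.05
eef_pos: [0.4774, 0.2509, 0.0887]
tcp_rot: [0.709, -0.705, 0.017, -0.016]
contact_force: [-0.9, 0.9, 1.1]
width: 0.0001
```

```bash
cat > fit2.py <<'E'
exec(open('fit.py').read().split("s=least")[0])
W0=W
def res2(p):
    global W
    W=lambda L,v:W0(L,v)+[0,0,p[6]]
    return res(p)
s=least_squares(res2,[.62,.0,0,1.2,1.2,0.,0.],loss='soft_l1',f_scale=1.5)
print(np.round(s.x,4),s.cost); print(least_squares(res,[.62,.0,0,1.2,1.2,0.],loss='soft_l1',f_scale=1.5).cost)
E
python3 fit2.py
```

```text
[ 0.6207 -0.0233 -0.0535  1.072   1.3491  0.0544 -0.0054] 26.933995255831395
26.933995255841186
```

move_arm(series=[{"gripper": 0, "translation": [0, 1, 0], "turn": 0}, {"gripper": 0, "translation": [0, 2, 0], "turn": 0}, {"gripper": 0, "translation": [0, 3, 0], "turn": 0}, {"gripper": 0, "translation": [0, 3, 0], "turn": 0}, {"gripper": 0, "translation": [0, 3, 0], "turn": 0}])

```text
t: 7.47
eef_pos: [0.4777, 0.2509, 0.0856]
tcp_rot: [0.709, -0.705, 0.016, -0.016]
contact_force: [0.1, 0.0, 0.7]
width: -0.0003
```

Run:
```python
from h import *
from rig import ctrl
import cv2
p=ctrl.grab_frame("wrist");b=p["color"]
C['w']=(p["fx"],p["cx"],p["cy"],p["xyz"],p["attitude"])
print("cam",np.round(p["xyz"],3),"tcp",np.round(ctrl.state()["eef_pos"],3))
s=ctrl.grab_frame("top");print([(np.round(a["centre"],3),a["confidence"]) for a in ctrl.recognise("flap_edge",s)])
for a in (0,.1,.2,.3,.4):print(a,proj('w',np.array([W(L,flap(a,y=y,n=0)) for y in(234,296)])).round(),proj('w',W(L,[-200,165,72])).round())
# brightness profile along columns right part of the flap
g=cv2.cvtColor(b,cv2.COLOR_BGR2GRAY)
for c in (280,300,360,380):print(c,g[210:300:3,c].tolist())
m=ctrl.cut_out("flap_edge",p)
for q in m[:1]:
    y,x=np.nonzero(q["pixels"]);print("mask",q["confidence"],x.min(),x.max(),y.min(),y.max())
    for yy in range(y.min(),y.max(),8):print(yy,x[y==yy].min(),x[y==yy].max(),end='; ')
```

```text
cam [0.404 0.254 0.257] tcp [0.478 0.251 0.086]
[(array([0.465, 0.238, 0.105]), 0.79)]
0 [[261. 251.]
 [386. 252.]] [136. 204.]
0.1 [[259. 253.]
 [389. 254.]] [136. 204.]
0.2 [[257. 256.]
 [391. 257.]] [136. 204.]
0.3 [[254. 260.]
 [394. 261.]] [136. 204.]
0.4 [[251. 266.]
 [396. 267.]] [136. 204.]
280 [156, 155, 155, 155, 154, 154, 154, 149, 52, 38, 39, 38, 39, 38, 28, 78, 196, 234, 235, 235, 236, 233, 136, 136, 136, 136, 136, 134, 135, 135]
300 [160, 161, 162, 162, 162, 161, 160, 160, 115, 42, 42, 42, 42, 43, 16, 76, 189, 234, 235, 235, 235, 235, 235, 236, 153, 140, 135, 136, 135, 135]
360 [163, 165, 165, 166, 167, 168, 168, 169, 79, 51, 51, 51, 51, 50, 50, 61, 153, 232, 236, 236, 236, 236, 236, 236, 236, 236, 236, 236, 234, 108]
380 [166, 168, 168, 168, 168, 168, 167, 166, 162, 52, 51, 51, 51, 50, 37, 54, 138, 231, 236, 236, 236, 236, 236, 236, 236, 236, 236, 236, 236, 236]
mask 0.66 0 424 189 479
189 206 208; 197 172 403; 205 147 415; 213 144 424; 221 143 424; 229 143 424; 237 144 424; 245 144 423; 253 143 423; 261 144 424; 269 145 423; 277 0 423; 285 0 423; 293 0 422; 301 0 422; 309 0 423; 317 0 422; 325 0 421; 333 0 421; 341 0 421; 349 0 392; 357 0 207; 365 0 193; 373 0 177; 381 0 162; 389 0 331; 397 0 333; 405 0 333; 413 0 333; 421 0 87; 429 0 71; 437 0 58; 445 0 41; 453 0 28; 461 0 19; 469 0 13; 477 0 9;
```

move_arm(series=[{"gripper": 0, "translation": [0, 1, 0], "turn": 0}, {"gripper": 0, "translation": [0, 2, 0], "turn": 0}, {"gripper": 0, "translation": [0, 3, 0], "turn": 0}, {"gripper": 0, "translation": [0, 3, 0], "turn": 0}, {"gripper": 0, "translation": [0, 3, 0], "turn": 0}])

```text
t: 8.08
eef_pos: [0.4778, 0.2508, 0.0826]
tcp_rot: [0.709, -0.705, 0.016, -0.016]
contact_force: [-0.9, -0.3, 0.6]
width: 0.0001
```

move_arm(series=[{"gripper": 0, "translation": [0, 1, 0], "turn": 0}, {"gripper": 0, "translation": [0, 2, 0], "turn": 0}, {"gripper": 0, "translation": [0, 3, 0], "turn": 0}, {"gripper": 0, "translation": [0, 3, 0], "turn": 0}, {"gripper": 0, "translation": [0, 3, 0], "turn": 0}])

```text
t: 8.5
eef_pos: [0.4778, 0.2509, 0.0812]
tcp_rot: [0.709, -0.705, 0.016, -0.016]
contact_force: [-3.6, -1.4, 11.0]
width: -0.0002
```

Run:
```python
from h import *
from rig import ctrl
import cv2
p=ctrl.grab_frame("wrist");b=p["color"]
C['w']=(p["fx"],p["cx"],p["cy"],p["xyz"],p["attitude"])
s=ctrl.state();print("cam",np.round(p["xyz"],3),"tcp",np.round(s["eef_pos"],3),np.round(s["contact_force"],1),np.round(s["joint_efforts"],1))
for a in (0,.2):print(a,proj('w',np.array([W(L,flap(a,y=y,n=0)) for y in(234,296)])).round(),proj('w',W(L,[-200,165,72])).round())
print('tcp px',proj('w',np.array(s["eef_pos"])))
q=b[200:479,120:520]
sc=ctrl.grab_frame("scene")["color"][260:400,360:520]
cv2.imwrite("pics/c7.png",np.hstack([cv2.resize(sc,(400,350),interpolation=cv2.INTER_CUBIC),cv2.copyMakeBorder(q,0,350-279,0,0,cv2.BORDER_CONSTANT)]))
```

```text
cam [0.404 0.254 0.252] tcp [0.478 0.251 0.081] [-4.1 -1.1 12.4] [  0.3 -35.1   0.5 -11.5   0.1  -1.2   0. ]
0 [[260. 254.]
 [388. 255.]] [131. 205.]
0.2 [[255. 258.]
 [393. 259.]] [131. 205.]
tcp px [324.49497028 286.80864946]
```

View pics/c7.png

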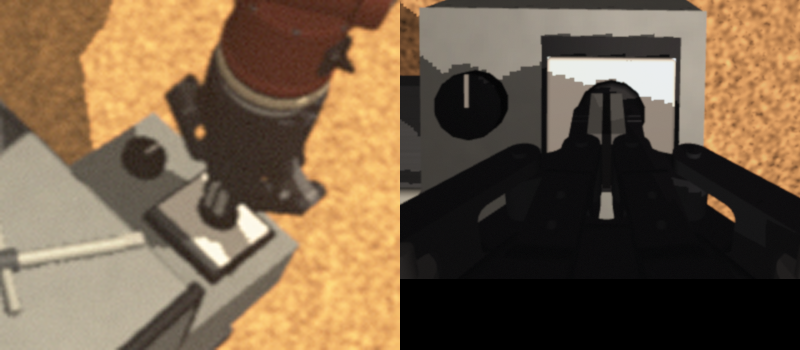

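Contact force is 12 N, and the flap measures 130 px wide in the wrist crop (547..677) against 128 px predicted for shut, so it is shut. The stop came about 25 mm lower than predicted, so I'll check that before going on.

Run:
```python
from h import *
from rig import ctrl
import cv2
s=ctrl.state();e=np.array(s['eef_pos'])
cr=lambda P:((proj('s',np.array(P))-[360,260])*2.5).round()
print("tcp",cr(e),"tcp+25",cr(e+[0,0,.025]),"dome",cr(W(L,flap(0,36,n=11))))
print("flap corners",[cr(W(L,flap(0,r,y,3))).tolist() for r in(0,62) for y in (234,296)])
print("console front",[cr(W(L,[-200,y,72])).tolist() for y in (165,315)], "knob n/a")
p=ctrl.grab_frame("wrist");C['w']=(p["fx"],p["cx"],p["cy"],p["xyz"],p["attitude"])
print([(proj('w',W(L,flap(0,62,y,3)))-[120-400,200]).round().tolist() for y in (234,296)],[(proj('w',W(L,[-200,y,72]))-[-280,200]).round().tolist() for y in (165,315)])
M=Rq(s["tcp_rot"]);print("cam in tool",np.round(M.T@(np.array(p["xyz"])-e),3), p["fx"])
```

```text
tcp [214. 223.] tcp+25 [220. 208.] dome [219. 207.]
flap corners [[153.0, 206.0], [217.0, 266.0], [205.0, 169.0], [268.0, 226.0]]
console front [[152.0, 110.0], [299.0, 243.0]] knob n/a
[[539.0, 54.0], [669.0, 55.0]] [[411.0, 5.0], [700.0, 7.0]]
cam in tool [-0.074 -0.171  0.001] 349.1891971882068
```

```bash
cat >> h.py <<'E'
OFF=27 # tips end this much above the reported TCP (dome contact)
def tip(pts): plan([[p[0],p[1],p[2]-OFF] for p in pts])
E
python3 - <<'E'
from h import *
tip([[-150,255,200],[-110,220,300],[30,95,305]])
for t in (1.03,.9,.8,.7,.6,.5,.4): print(t,np.round(lip(t+.312),0))
E
```

```text
t 8.65 lathe pos [-158.6  265.5   81.2] F [-4.3 -2.  12.1] w 0.00019855196014271443
turn 0.01 ydown [ 0.     0.007 -1.   ]
[-150, 255, 173] [8.0, -92.0, -10.0]
[-110, 220, 273] [48.0, -192.0, -45.0]
[30, 95, 278] [187.0, -198.0, -171.0]
1.03 [ -6. 113. 269.]
0.9 [-21. 113. 259.]
0.8 [-31. 113. 250.]
0.7 [-40. 113. 241.]
0.6 [-48. 113. 230.]
0.5 [-55. 113. 219.]
0.4 [-61. 113. 207.]
```

move_arm(series=[{"gripper": 0, "translation": [0, -25, 0], "turn": 0}, {"gripper": 0, "translation": [2, -60, -2], "turn": 0}, {"gripper": 0, "translation": [8, -98, -10], "turn": 0}, {"gripper": 0, "translation": [16, -135, -20], "turn": 0}, {"gripper": 0, "translation": [26, -170, -30], "turn": 0}])

```text
t: 9.07
eef_pos: [0.5027, 0.2184, 0.2532]
tcp_rot: [0.709, -0.704, 0.015, -0.017]
contact_force: [0.4, 0.1, -0.1]
width: 0.0001
```

move_arm(series=[{"gripper": 0, "translation": [20, -20, -20], "turn": 0}, {"gripper": 0, "translation": [45, -30, -45], "turn": 0}, {"gripper": 0, "translation": [70, -30, -68], "turn": 0}, {"gripper": 0, "translation": [95, -30, -90], "turn": 0}, {"gripper": 0, "translation": [120, -30, -110], "turn": 0}])

```text
t: 9.48
eef_pos: [0.6192, 0.1005, 0.283]
tcp_rot: [0.709, -0.705, 0.015, -0.018]
contact_force: [0.4, -0.2, -0.4]
width: 0.0001
```

Run:
```python
from h import *
tip([[30,95,305],[30,95,280],[20,95,268],[8,95,268]])
```

```text
t 9.48 lathe pos [ -9.1 123.2 283. ] F [ 0.4 -0.2 -0.4] w 7.969152361589406e-05
turn 0.009 ydown [ 0.004  0.006 -1.   ]
[30, 95, 278] [39.0, 5.0, -29.0]
[30, 95, 253] [39.0, 30.0, -29.0]
[20, 95, 241] [29.0, 42.0, -29.0]
[8, 95, 241] [17.0, 42.0, -29.0]
```

move_arm(series=[{"gripper": 0, "translation": [15, 0, -12], "turn": 0}, {"gripper": 0, "translation": [30, 2, -24], "turn": 0}, {"gripper": 0, "translation": [39, 5, -29], "turn": 0}, {"gripper": 0, "translation": [39, 12, -29], "turn": 0}, {"gripper": 0, "translation": [39, 25, -29], "turn": 0}])

```text
t: 9.9
eef_pos: [0.6576, 0.0705, 0.2582]
tcp_rot: [0.71, -0.704, 0.014, -0.019]
contact_force: [-0.4, -0.4, -0.1]
width: -0.0002
```

Run:
```python
from h import *
from rig import ctrl
import cv2
tip([[30,95,275],[20,95,268],[8,95,268]])
e=np.array(ctrl.state()["eef_pos"])
sc=ctrl.grab_frame("scene")["color"][180:400,260:460]
p=ctrl.grab_frame("wrist");C['w']=(p["fx"],p["cx"],p["cy"],p["xyz"],p["attitude"])
sf=lambda P:((proj('s',np.array(P))-[260,180])*2).round().tolist()
wf=lambda P:(proj('w',np.array(P))*.625+[400,0]).round().tolist()
for n,P in dict(tcp=e,tip=e+[0,0,.027],lipL=W(L,lip(1.343,148)),lipR=W(L,lip(1.343,78))).items(): print(n,sf(P),wf(P))
w=cv2.copyMakeBorder(cv2.resize(p["color"],(400,300)),0,140,0,0,cv2.BORDER_CONSTANT)
cv2.imwrite("pics/c8.png",np.hstack([cv2.resize(sc,(400,440),interpolation=cv2.INTER_CUBIC),w]))
```

```text
t 9.9 lathe pos [ 30.9  95.4 258.2] F [-0.4 -0.4 -0.1] w -0.00017222485782968647
turn 0.009 ydown [ 0.006  0.007 -1.   ]
[30, 95, 248] [-1.0, 10.0, -0.0]
[20, 95, 241] [-11.0, 17.0, -0.0]
[8, 95, 241] [-23.0, 17.0, -0.0]
tcp [94.0, 230.0] [602.0, 184.0]
tip [93.0, 212.0] [602.0, 200.0]
lipL [172.0, 240.0] [674.0, 144.0]
lipR [115.0, 185.0] [579.0, 144.0]
```

View pics/c8.png

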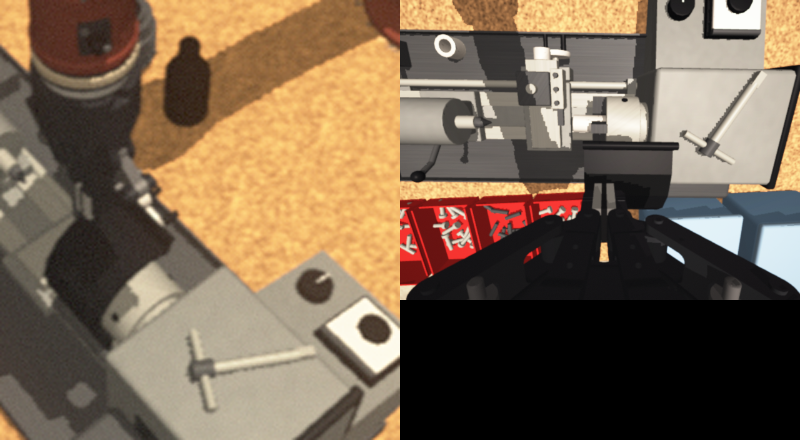

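The wrist half shows the lip at (583..678,145), as predicted (579..674,144), with the finger ends at about (602,181) behind it. That row fits the front lower edge of tips ending about 26 mm above the reported TCP. Next is the guard, following its swing.

move_arm(series=[{"gripper": 0, "translation": [-4, 9, 0], "turn": 0}, {"gripper": 0, "translation": [-8, 17, 0], "turn": 0}, {"gripper": 0, "translation": [-15, 17, 0], "turn": 0}, {"gripper": 0, "translation": [-22, 18, 0], "turn": 0}, {"gripper": 0, "translation": [-27, 20, 0], "turn": 0}])

```text
t: 10.42
eef_pos: [0.6276, 0.0737, 0.2364]
tcp_rot: [0.71, -0.704, 0.015, -0.016]
contact_force: [0.4, -0.1, 1.2]
width: -0.0001
```

Run:
```python
from h import *
from rig import ctrl
f=lambda t,dx,dz:[round(lip(t+.312)[0]+dx),95,round(lip(t+.312)[2]+dz)]
tip([f(.9,14,-1),f(.8,14,0),f(.7,11,2),f(.6,9,3),f(.5,7,3),f(.4,5,3),f(.3,4,3)])
p=ctrl.grab_frame("scene");print([(np.round(a["centre"],3),a["confidence"]) for a in ctrl.recognise("guard_lip",p)])
```

```text
t 10.42 lathe pos [  0.8  96.9 236.4] F [ 0.4 -0.1  1.2] w -0.00013340129074073222
turn 0.012 ydown [ 0.001  0.007 -1.   ]
[-7, 95, 231] [-8.0, 5.0, -2.0]
[-17, 95, 223] [-18.0, 13.0, -2.0]
[-29, 95, 216] [-30.0, 20.0, -2.0]
[-39, 95, 206] [-40.0, 30.0, -2.0]
[-48, 95, 195] [-49.0, 41.0, -2.0]
[-56, 95, 183] [-57.0, 53.0, -2.0]
[-61, 95, 170] [-62.0, 66.0, -2.0]
[(array([0.672, 0.095, 0.253]), 0.85)]
```

move_arm(series=[{"gripper": 0, "translation": [-8, 5, -2], "turn": 0}, {"gripper": 0, "translation": [-14, 9, -2], "turn": 0}, {"gripper": 0, "translation": [-20, 14, -2], "turn": 0}, {"gripper": 0, "translation": [-26, 18, -2], "turn": 0}, {"gripper": 0, "translation": [-31, 22, -2], "turn": 0}])

```text
t: 10.93
eef_pos: [0.5954, 0.0729, 0.2142]
tcp_rot: [0.71, -0.704, 0.016, -0.015]
contact_force: [0.4, 0.1, 0.4]
width: -0.0001
```

Run:
```python
from h import *
from rig import ctrl
import cv2
f=lambda t,dx,dz:[round(lip(t+.312)[0]+dx),95,round(lip(t+.312)[2]+dz)]
tip([f(.6,9,3),f(.5,7,3),f(.4,5,3),f(.3,4,3)])
sc=ctrl.grab_frame("scene")["color"][180:400,260:460]
p=ctrl.grab_frame("wrist");C['w']=(p["fx"],p["cx"],p["cy"],p["xyz"],p["attitude"])
for t in (1.03,.9,.8,.7,.6,.5): print(t,[(proj('w',W(L,lip(t+.312,y)))*.625+[400,0]).round().tolist() for y in (148,78)],[((proj('s',W(L,lip(t+.312,y)))-[260,180])*2).round().tolist() for y in (148,78)])
w=cv2.copyMakeBorder(cv2.resize(p["color"],(400,300)),0,140,0,0,cv2.BORDER_CONSTANT)
cv2.imwrite("pics/c9.png",np.hstack([cv2.resize(sc,(400,440),interpolation=cv2.INTER_CUBIC),w]))
```

```text
t 10.93 lathe pos [-31.3  94.4 214.2] F [0.4 0.1 0.4] w -6.291504111306195e-05
turn 0.012 ydown [-0.001  0.007 -1.   ]
[-39, 95, 206] [-8.0, 8.0, 1.0]
[-48, 95, 195] [-17.0, 19.0, 1.0]
[-56, 95, 183] [-25.0, 31.0, 1.0]
[-61, 95, 170] [-30.0, 44.0, 1.0]
1.03 [[686.0, 253.0], [577.0, 252.0]] [[172.0, 240.0], [116.0, 184.0]]
0.9 [[683.0, 224.0], [578.0, 224.0]] [[185.0, 237.0], [129.0, 182.0]]
0.8 [[681.0, 204.0], [579.0, 203.0]] [[193.0, 236.0], [138.0, 182.0]]
0.7 [[677.0, 186.0], [580.0, 185.0]] [[201.0, 236.0], [146.0, 183.0]]
0.6 [[674.0, 171.0], [581.0, 170.0]] [[207.0, 237.0], [153.0, 185.0]]
0.5 [[670.0, 157.0], [583.0, 157.0]] [[213.0, 240.0], [158.0, 188.0]]
```

View pics/c9.png

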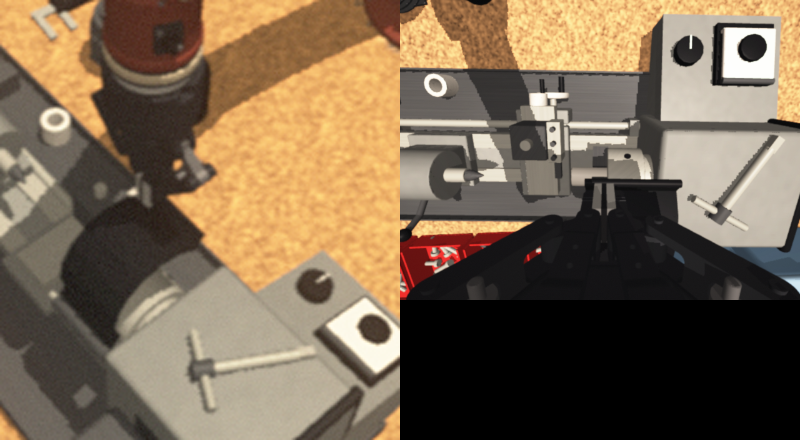

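The wrist half shows the lip at row 183 and the scene half at (200,237). Both give t≈0.7, so the guard is swinging down with the tip behind it, and the flap is shut. Continuing the swing.

move_arm(series=[{"gripper": 0, "translation": [-5, 4, 1], "turn": 0}, {"gripper": 0, "translation": [-10, 10, 1], "turn": 0}, {"gripper": 0, "translation": [-15, 16, 1], "turn": 0}, {"gripper": 0, "translation": [-19, 22, 1], "turn": 0}, {"gripper": 0, "translation": [-23, 28, 1], "turn": 0}])

```text
t: 11.45
eef_pos: [0.5705, 0.0753, 0.185]
tcp_rot: [0.709, -0.704, 0.017, -0.014]
contact_force: [0.7, 0.1, 1.4]
width: 0.0002
```

Run:
```python
from h import *
f=lambda t,dx,dz:[round(lip(t+.312)[0]+dx),95,round(lip(t+.312)[2]+dz)]
tip([f(.4,3,3),f(.3,2,3),f(.2,-1,3),f(.1,-3,3),f(0,-5,3),f(-.1,-6,3)])
```

```text
t 11.45 lathe pos [-56.3  95.3 185. ] F [0.7 0.1 1.4] w 0.00016892300399809116
turn 0.013 ydown [-0.005  0.007 -1.   ]
[-58, 95, 183] [-2.0, 2.0, -0.0]
[-63, 95, 170] [-7.0, 15.0, -0.0]
[-69, 95, 157] [-13.0, 28.0, -0.0]
[-73, 95, 144] [-17.0, 41.0, -0.0]
[-76, 95, 131] [-19.0, 54.0, -0.0]
[-76, 95, 118] [-19.0, 67.0, -1.0]
```

move_arm(series=[{"gripper": 0, "translation": [-5, 9, 0], "turn": 0}, {"gripper": 0, "translation": [-9, 18, 0], "turn": 0}, {"gripper": 0, "translation": [-13, 26, 0], "turn": 0}, {"gripper": 0, "translation": [-16, 33, 0], "turn": 0}, {"gripper": 0, "translation": [-18, 40, 0], "turn": 0}])

```text
t: 11.87
eef_pos: [0.5519, 0.0763, 0.1444]
tcp_rot: [0.709, -0.704, 0.017, -0.013]
contact_force: [0.1, -0.0, 0.9]
width: 0.0001
```

Run:
```python
from h import *
from rig import ctrl
tip([[-73,95,230],[-30,95,230],[-30,95,200],[-28,95,171]])
p=ctrl.grab_frame("wrist");C['w']=(p["fx"],p["cx"],p["cy"],p["xyz"],p["attitude"])
for t in (.4,.2,.1,0): print(t,[proj('w',W(L,lip(t+.312,y))).round().tolist() for y in (148,78)])
import cv2;cv2.imwrite("pics/x.png",p["color"])
g=cv2.cvtColor(p["color"],cv2.COLOR_BGR2GRAY);print(g[180:340:4,420].tolist())
```

```text
t 11.87 lathe pos [-74.9  95.3 144.4] F [ 0.1 -0.   0.9] w 0.00013938895061341817
turn 0.013 ydown [-0.005  0.007 -1.   ]
[-73, 95, 203] [2.0, -59.0, 0.0]
[-30, 95, 203] [45.0, -59.0, -0.0]
[-30, 95, 173] [45.0, -29.0, -1.0]
[-28, 95, 144] [47.0, 0.0, -1.0]
0.4 [[466.0, 390.0], [278.0, 389.0]]
0.2 [[445.0, 335.0], [285.0, 334.0]]
0.1 [[437.0, 317.0], [287.0, 316.0]]
0 [[429.0, 303.0], [290.0, 302.0]]
[56, 56, 56, 56, 56, 57, 57, 57, 58, 57, 57, 58, 57, 57, 58, 57, 57, 57, 65, 69, 70, 83, 83, 75, 69, 65, 61, 58, 54, 54, 56, 55, 55, 48, 25, 63, 30, 29, 29, 28]
```

move_arm(series=[{"gripper": 0, "translation": [0, -25, 0], "turn": 0}, {"gripper": 0, "translation": [0, -55, 0], "turn": 0}, {"gripper": 0, "translation": [20, -59, 0], "turn": 0}, {"gripper": 0, "translation": [45, -59, 0], "turn": 0}, {"gripper": 0, "translation": [45, -50, 0], "turn": 0}])

```text
t: 12.33
eef_pos: [0.6016, 0.0736, 0.1948]
tcp_rot: [0.709, -0.704, 0.015, -0.016]
contact_force: [0.2, -0.4, 0.1]
width: -0.0005
```

Run:
```python
from h import *
tip([[-30,95,205],[-29,95,190],[-28,95,176],[-28,95,171]])
```

```text
t 12.33 lathe pos [-25.1  95.3 194.8] F [ 0.2 -0.4  0.1] w -0.0004646911361963326
turn 0.011 ydown [ 0.002  0.007 -1.   ]
[-30, 95, 178] [-5.0, 17.0, -0.0]
[-29, 95, 163] [-4.0, 32.0, -0.0]
[-28, 95, 149] [-3.0, 46.0, -1.0]
[-28, 95, 144] [-3.0, 51.0, -1.0]
```

move_arm(series=[{"gripper": 0, "translation": [-3, 9, 0], "turn": 0}, {"gripper": 0, "translation": [-4, 18, 0], "turn": 0}, {"gripper": 0, "translation": [-5, 26, 0], "turn": 0}, {"gripper": 0, "translation": [-5, 33, 0], "turn": 0}, {"gripper": 0, "translation": [-5, 39, 0], "turn": 0}])

```text
t: 12.75
eef_pos: [0.5878, 0.0742, 0.153]
tcp_rot: [0.709, -0.705, 0.022, -0.009]
contact_force: [-13.8, -0.5, 4.4]
width: -0.0001
```

Run:
```python
from h import *
from rig import ctrl
import cv2
tip([[-60,95,220],[-38,95,185]])
p=ctrl.grab_frame("wrist");C['w']=(p["fx"],p["cx"],p["cy"],p["xyz"],p["attitude"])
for t in (.2,.1,0,-.1,-.2,-.312): print(t,[proj('w',W(L,lip(t+.312,y))).round().tolist() for y in (148,78)])
g=cv2.cvtColor(p["color"],cv2.COLOR_BGR2GRAY)
for c in (410,425,440):print(g[240:440:4,c].tolist())
c=p["color"][150:480,160:560];sc=ctrl.grab_frame("scene")["color"][180:345,260:460]
cv2.imwrite("pics/c10.png",np.hstack([c,cv2.resize(sc,(400,330))]))
```

```text
t 12.75 lathe pos [-38.9  95.2 153. ] F [-13.8  -0.5   4.4] w -9.110471278045823e-05
turn 0.012 ydown [-0.018  0.006 -1.   ]
[-60, 95, 193] [-22.0, -40.0, 0.0]
[-38, 95, 158] [1.0, -5.0, -0.0]
0.2 [[448.0, 249.0], [285.0, 248.0]]
0.1 [[439.0, 237.0], [288.0, 236.0]]
0 [[431.0, 230.0], [291.0, 228.0]]
-0.1 [[423.0, 225.0], [293.0, 224.0]]
-0.2 [[417.0, 224.0], [295.0, 223.0]]
-0.312 [[410.0, 225.0], [297.0, 224.0]]
[52, 50, 21, 20, 20, 20, 28, 28, 28, 28, 28, 28, 28, 28, 33, 37, 37, 36, 29, 20, 21, 20, 19, 20, 21, 21, 23, 23, 26, 53, 27, 29, 37, 40, 41, 41, 61, 61, 48, 33, 33, 32, 33, 32, 32, 30, 23, 23, 23, 23]
[52, 58, 35, 17, 19, 21, 29, 28, 28, 28, 28, 28, 28, 28, 34, 36, 36, 37, 37, 37, 38, 38, 38, 39, 39, 38, 67, 32, 28, 29, 27, 28, 27, 27, 30, 41, 40, 41, 51, 29, 28, 27, 27, 26, 24, 23, 23, 22, 23, 23]
[64, 61, 58, 59, 58, 58, 58, 58, 57, 58, 58, 53, 40, 30, 33, 36, 35, 36, 36, 36, 37, 37, 39, 38, 37, 39, 65, 64, 64, 31, 28, 29, 27, 28, 28, 27, 27, 40, 40, 40, 39, 33, 40, 61, 24, 23, 23, 23, 23, 23]
```

View pics/c10.png

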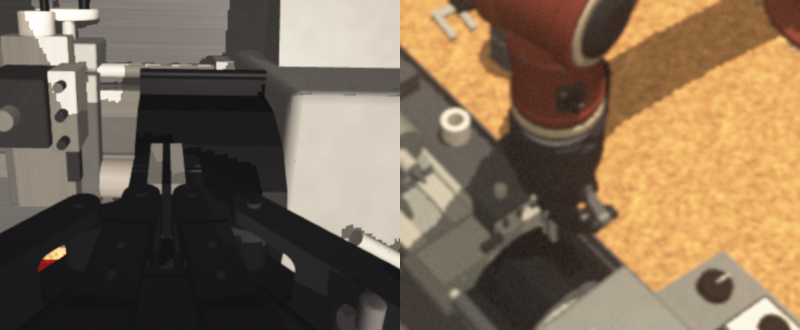

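The last picture shows the guard nearly down: the lip spans crop 140..265 at row ~75, so g≈0.2. The tip is wedged on the front slope of the hood and being pushed forward. I'll lift off and press on the flat crown instead.

move_arm(series=[{"gripper": 0, "translation": [0, -12, 0], "turn": 0}, {"gripper": 0, "translation": [0, -25, 0], "turn": 0}, {"gripper": 0, "translation": [0, -38, 0], "turn": 0}, {"gripper": 0, "translation": [15, -42, 0], "turn": 0}, {"gripper": 0, "translation": [30, -42, 0], "turn": 0}])

```text
t: 13.27
eef_pos: [0.619, 0.0731, 0.1949]
tcp_rot: [0.709, -0.705, 0.021, -0.01]
contact_force: [0.8, 0.7, 0.7]
width: -0.0001
```

Run:
```python
from h import *
from rig import ctrl
import cv2
tip([[-10,95,195],[-10,95,180]])
p=ctrl.grab_frame("wrist");C['w']=(p["fx"],p["cx"],p["cy"],p["xyz"],p["attitude"])
for t in (.1,0,-.1,-.2,-.312): print(t,[proj('w',W(L,lip(t+.312,y))).round().tolist() for y in (148,78)])
g=cv2.cvtColor(p["color"],cv2.COLOR_BGR2GRAY)
for r in range(200,252,4):print(r,(g[r,280:450:5]).tolist())
```

```text
t 13.27 lathe pos [ -7.7  95.8 194.9] F [0.8 0.7 0.7] w -0.00014056246021045275
turn 0.013 ydown [-0.015  0.007 -1.   ]
[-10, 95, 168] [-2.0, 27.0, -1.0]
[-10, 95, 153] [-2.0, 42.0, -1.0]
0.1 [[420.0, 165.0], [294.0, 163.0]]
0 [[414.0, 162.0], [295.0, 161.0]]
-0.1 [[408.0, 163.0], [297.0, 161.0]]
-0.2 [[404.0, 165.0], [299.0, 164.0]]
-0.312 [[399.0, 169.0], [300.0, 168.0]]
200 [243, 152, 141, 141, 85, 28, 27, 27, 27, 27, 27, 27, 27, 28, 27, 27, 27, 27, 28, 27, 28, 28, 28, 27, 29, 28, 27, 27, 58, 75, 154, 201, 223, 221]
204 [240, 139, 138, 139, 66, 27, 28, 26, 28, 26, 27, 27, 28, 27, 27, 27, 29, 29, 27, 27, 28, 28, 27, 26, 27, 27, 27, 26, 53, 81, 156, 204, 223, 220]
208 [240, 138, 138, 138, 45, 27, 28, 28, 28, 27, 27, 28, 27, 26, 27, 27, 28, 27, 27, 28, 27, 27, 27, 27, 27, 28, 28, 27, 38, 87, 159, 207, 222, 221]
212 [241, 141, 140, 140, 39, 30, 31, 30, 31, 30, 31, 29, 29, 31, 28, 29, 30, 28, 28, 28, 27, 28, 27, 29, 27, 27, 27, 27, 29, 93, 162, 210, 222, 221]
216 [237, 138, 138, 137, 40, 32, 32, 33, 33, 32, 34, 33, 32, 33, 33, 33, 33, 33, 32, 34, 34, 32, 34, 33, 33, 33, 33, 33, 33, 100
[... 520 characters left out ...]
 32, 33, 33, 33, 33, 33, 32, 33, 34, 33, 33, 34, 32, 33, 33, 33, 32, 34, 32, 125, 180, 223, 223, 223]
236 [122, 117, 117, 117, 32, 33, 33, 33, 32, 33, 32, 34, 32, 33, 33, 32, 33, 33, 32, 32, 33, 33, 33, 34, 34, 32, 33, 34, 33, 130, 184, 221, 221, 222]
240 [117, 118, 116, 116, 33, 33, 34, 33, 33, 32, 33, 34, 33, 32, 33, 34, 33, 34, 33, 33, 33, 33, 33, 32, 34, 33, 33, 33, 33, 117, 188, 221, 221, 221]
244 [149, 134, 122, 115, 30, 33, 33, 34, 33, 33, 33, 33, 32, 32, 33, 32, 33, 33, 33, 32, 33, 33, 32, 33, 32, 33, 33, 33, 33, 109, 192, 220, 219, 219]
248 [239, 236, 162, 159, 72, 73, 75, 77, 77, 73, 76, 77, 75, 77, 76, 71, 74, 74, 69, 68, 69, 65, 58, 62, 61, 60, 57, 56, 48, 98, 194, 219, 217, 217]
```

move_arm(series=[{"gripper": 0, "translation": [-2, 7, -1], "turn": 0}, {"gripper": 0, "translation": [-2, 14, -1], "turn": 0}, {"gripper": 0, "translation": [-2, 21, -1], "turn": 0}, {"gripper": 0, "translation": [-2, 27, -1], "turn": 0}, {"gripper": 0, "translation": [-3, 32, -1], "turn": 0}])

```text
t: 13.73
eef_pos: [0.6174, 0.0718, 0.1603]
tcp_rot: [0.709, -0.705, 0.021, -0.01]
contact_force: [1.1, 0.0, 2.2]
width: -0.0002
```

move_arm(series=[{"gripper": 0, "translation": [0, 2, 0], "turn": 0}, {"gripper": 0, "translation": [-1, 4, 0], "turn": 0}, {"gripper": 0, "translation": [-1, 5, 0], "turn": 0}, {"gripper": 0, "translation": [-1, 6, 0], "turn": 0}, {"gripper": 0, "translation": [-1, 6, 0], "turn": 0}])

```text
t: 14.15
eef_pos: [0.6164, 0.072, 0.1545]
tcp_rot: [0.709, -0.705, 0.021, -0.01]
contact_force: [-0.5, 0.6, 0.4]
width: 0.0002
```

move_arm(series=[{"gripper": 0, "translation": [0, 1, 0], "turn": 0}, {"gripper": 0, "translation": [0, 2, 0], "turn": 0}, {"gripper": 0, "translation": [0, 3, 0], "turn": 0}, {"gripper": 0, "translation": [0, 4, 0], "turn": 0}, {"gripper": 0, "translation": [0, 4, 0], "turn": 0}])

```text
t: 14.57
eef_pos: [0.6164, 0.0721, 0.1506]
tcp_rot: [0.709, -0.705, 0.021, -0.01]
contact_force: [-1.2, 0.2, 3.0]
width: -0.0002
```

move_arm(series=[{"gripper": 0, "translation": [0, 1, 0], "turn": 0}, {"gripper": 0, "translation": [0, 2, 0], "turn": 0}, {"gripper": 0, "translation": [0, 3, 0], "turn": 0}, {"gripper": 0, "translation": [0, 3, 0], "turn": 0}, {"gripper": 0, "translation": [0, 3, 0], "turn": 0}])

```text
t: 14.98
eef_pos: [0.6164, 0.0721, 0.1504]
tcp_rot: [0.709, -0.705, 0.02, -0.011]
contact_force: [-6.5, -0.0, 13.8]
width: -0.0001
```

The guard is against its stop: 14 N, with the crown at about 178 mm against 179 expected. Next is the tailstock.

move_arm(series=[{"gripper": 0, "translation": [0, -15, 0], "turn": 0}, {"gripper": 0, "translation": [0, -40, 0], "turn": 0}, {"gripper": 0, "translation": [2, -50, -30], "turn": 0}, {"gripper": 0, "translation": [5, -50, -65], "turn": 0}, {"gripper": 0, "translation": [9, -50, -100], "turn": 0}])

```text
t: 15.4
eef_pos: [0.6229, -0.0286, 0.2008]
tcp_rot: [0.709, -0.705, 0.018, -0.011]
contact_force: [0.2, 0.1, -0.3]
width: -0.0002
```

Run:
```python
from h import *
from rig import ctrl
tip([[0,-76,225],[0,-76,144],[0,-150,144]])
p=ctrl.grab_frame("top");C['t2']=0
for l in ("guard_lip","tailstock_face"): print(l,[(np.round(a["centre"],3),a["confidence"]) for a in ctrl.recognise(l,p)][:2])
print(W(L,[0,-105,125]))
```

```text
t 15.4 lathe pos [  1.8  -5.5 200.8] F [ 0.2  0.1 -0.3] w -0.00018058988565009933
turn 0.015 ydown [-0.01   0.006 -1.   ]
[0, -76, 198] [-3.0, 2.0, -70.0]
[0, -76, 117] [-2.0, 83.0, -71.0]
[0, -150, 117] [-3.0, 83.0, -145.0]
guard_lip [(array([0.622, 0.099, 0.17 ]), 0.82)]
tailstock_face [(array([ 0.601, -0.173,  0.146]), 0.89)]
[ 0.61556501 -0.12783775  0.125     ]
```

move_arm(series=[{"gripper": 0, "translation": [-1, 0, -25], "turn": 0.015}, {"gripper": 0, "translation": [-2, 0, -50], "turn": 0.015}, {"gripper": 0, "translation": [-3, 0, -68], "turn": 0.015}, {"gripper": 0, "translation": [-3, 15, -68], "turn": 0.015}, {"gripper": 0, "translation": [-3, 35, -68], "turn": 0.015}])

```text
t: 15.97
eef_pos: [0.6168, -0.1034, 0.1656]
tcp_rot: [0.707, -0.706, 0.027, -0.022]
contact_force: [-0.1, 0.4, -0.2]
width: -0.0003
```

Run:
```python
from h import *
from rig import ctrl
import cv2
tip([[0,-74,144]])
p=ctrl.grab_frame("wrist");C['w']=(p["fx"],p["cx"],p["cy"],p["xyz"],p["attitude"])
f=lambda v:proj('w',W(L,v)).round().tolist()
print("face sides",f([-32,-105,125]),f([-22,-105,147]),"tip of quill",f([0,-61,125]),"post",f([-66,-16,146]),f([-66,26,146]),"lip shut",f(lip(0,148)),f(lip(0,78)))
cv2.imwrite("pics/c11.png",p["color"])
for l in ("tailstock","guard"):
    for q in ctrl.cut_out(l,p)[:1]:
        y,x=np.nonzero(q["pixels"]);print(l,q["confidence"])
        for yy in range(y.min(),y.max(),12):print(yy,x[y==yy].min(),x[y==yy].max(),end='; ')
g=cv2.cvtColor(p["color"],cv2.COLOR_BGR2GRAY);r=int(f([-32,-105,125])[1]);print(r,g[r,150:420:5].tolist())
```

```text
t 15.97 lathe pos [-1.000e-01 -8.050e+01  1.656e+02] F [-0.1  0.4 -0.2] w -0.0002678175971277657
turn -0.013 ydown [-0.007  0.002 -1.   ]
[0, -74, 117] [0.0, 49.0, 6.0]
face sides [284.0, 214.0] [281.0, 239.0] tip of quill [355.0, 262.0] post [444.0, 156.0] [524.0, 155.0] lip shut [693.0, 153.0] [579.0, 154.0]
tailstock 0.85
187 284 291; 199 183 295; 211 184 295; 223 108 296; 235 95 296; 247 90 318; 259 88 359; 271 86 344; 283 89 296; 295 85 295; 307 107 293; 319 221 232; 331 219 230; 343 218 230; guard 0.72
81 105 106; 93 90 137; 105 92 138; 117 94 140; 129 96 142; 141 108 124; 153 110 125; 214 [200, 188, 185, 102, 103, 102, 103, 84, 70, 65, 67, 66, 65, 63, 64, 64, 65, 66, 66, 63, 64, 65, 68, 79, 79, 79, 79, 81, 103, 143, 233, 234, 235, 234, 233, 235, 235, 235, 235, 233, 227, 228, 233, 233, 230, 218, 224, 114, 164, 176, 105, 105, 69, 115]
```

The viewer's limit is reached, so I'll go by numbers. The tailstock mask puts the face at y≈-99, and the tip fits between the face and the carriage.

move_arm(series=[{"gripper": 0, "translation": [0, 0, 7], "turn": -0.01}, {"gripper": 0, "translation": [0, 15, 7], "turn": -0.01}, {"gripper": 0, "translation": [0, 30, 7], "turn": -0.01}, {"gripper": 0, "translation": [0, 42, 7], "turn": -0.01}, {"gripper": 0, "translation": [0, 49, 7], "turn": -0.01}])

```text
t: 16.53
eef_pos: [0.6141, -0.0914, 0.1134]
tcp_rot: [0.709, -0.705, 0.024, -0.013]
contact_force: [-0.6, -0.0, -0.4]
width: -0.0
```

Run:
```python
from h import *
tip([[0,-95,144],[0,-140,144],[0,-200,144]])
```

```text
t 16.53 lathe pos [ -3.5 -68.7 113.4] F [-0.6 -0.  -0.4] w -4.566971706094325e-05
turn 0.003 ydown [-0.016  0.005 -1.   ]
[0, -95, 117] [3.0, -4.0, -26.0]
[0, -140, 117] [3.0, -4.0, -71.0]
[0, -200, 117] [3.0, -4.0, -131.0]
```

move_arm(series=[{"gripper": 0, "translation": [3, -3, -7], "turn": 0}, {"gripper": 0, "translation": [3, -3, -14], "turn": 0}, {"gripper": 0, "translation": [3, -3, -22], "turn": 0}, {"gripper": 0, "translation": [3, -3, -30], "turn": 0}, {"gripper": 0, "translation": [3, -3, -38], "turn": 0}])

```text
t: 16.95
eef_pos: [0.6168, -0.127, 0.1177]
tcp_rot: [0.71, -0.704, 0.022, -0.014]
contact_force: [1.8, 6.3, 1.9]
width: -0.0
```

move_arm(series=[{"gripper": 0, "translation": [0, 0, -8], "turn": 0}, {"gripper": 0, "translation": [0, 0, -16], "turn": 0}, {"gripper": 0, "translation": [0, 0, -24], "turn": 0}, {"gripper": 0, "translation": [0, 0, -30], "turn": 0}, {"gripper": 0, "translation": [0, 0, -35], "turn": 0}])

```text
t: 17.37
eef_pos: [0.6151, -0.1617, 0.1181]
tcp_rot: [0.711, -0.703, 0.022, -0.014]
contact_force: [-0.4, 4.9, 3.2]
width: -0.0001
```

Run:
```python
from h import *
from rig import ctrl
tip([[0,-160,144],[0,-190,144]])
p=ctrl.grab_frame("wrist");C['w']=(p["fx"],p["cx"],p["cy"],p["xyz"],p["attitude"])
f=lambda v:proj('w',W(L,v)).round().tolist()
for y in (-100,-130,-150,-160): print(y,f([-32,y,125]),f([0,y+44,125]))
for q in ctrl.cut_out("tailstock",p)[:1]:
        y,x=np.nonzero(q["pixels"]);print(q["confidence"])
        for yy in range(y.min(),y.max(),12):print(yy,x[y==yy].min(),x[y==yy].max(),end='; ')
```

```text
t 17.37 lathe pos [   1.4 -138.8  118.1] F [-0.4  4.9  3.2] w -5.5979058778651285e-05
turn 0.004 ydown [-0.012  0.011 -1.   ]
[0, -160, 117] [-1.0, 1.0, -21.0]
[0, -190, 117] [-2.0, 1.0, -51.0]
-100 [405.0, 228.0] [486.0, 289.0]
-130 [343.0, 228.0] [428.0, 289.0]
-150 [302.0, 228.0] [389.0, 289.0]
-160 [281.0, 228.0] [369.0, 289.0]
0.73
191 177 223; 203 165 301; 215 167 302; 227 114 302; 239 59 303; 251 46 304; 263 40 304; 275 36 360; 287 32 387; 299 32 368; 311 34 293; 323 33 290; 335 47 288; 347 98 280; Traceback (most recent call last):
  File "<stdin>", line 9, in <module>
    return umr_minimum(a, axis, None, out, keepdims, initial, where)
ValueError: zero-size array to reduction operation minimum which has no identity
```

The tailstock is sliding at about 5 N, and the face is now at y≈-150. Continuing slowly.

move_arm(series=[{"gripper": 0, "translation": [-1, 0, -5], "turn": 0}, {"gripper": 0, "translation": [-1, 0, -10], "turn": 0}, {"gripper": 0, "translation": [-1, 0, -15], "turn": 0}, {"gripper": 0, "translation": [-1, 0, -19], "turn": 0}, {"gripper": 0, "translation": [-1, 0, -22], "turn": 0}])

```text
t: 17.88
eef_pos: [0.6136, -0.1862, 0.1182]
tcp_rot: [0.71, -0.704, 0.022, -0.015]
contact_force: [1.3, 4.5, 1.0]
width: -0.0002
```

move_arm(series=[{"gripper": 0, "translation": [0, 0, -4], "turn": 0}, {"gripper": 0, "translation": [0, 0, -7], "turn": 0}, {"gripper": 0, "translation": [0, 0, -10], "turn": 0}, {"gripper": 0, "translation": [0, 0, -12], "turn": 0}, {"gripper": 0, "translation": [0, 0, -12], "turn": 0}])

```text
t: 18.3
eef_pos: [0.6128, -0.1995, 0.1181]
tcp_rot: [0.709, -0.705, 0.022, -0.016]
contact_force: [2.0, 2.7, 1.2]
width: -0.0002
```

move_arm(series=[{"gripper": 0, "translation": [0, 0, -3], "turn": 0}, {"gripper": 0, "translation": [0, 0, -6], "turn": 0}, {"gripper": 0, "translation": [0, 0, -9], "turn": 0}, {"gripper": 0, "translation": [0, 0, -11], "turn": 0}, {"gripper": 0, "translation": [0, 0, -11], "turn": 0}])

```text
t: 18.72
eef_pos: [0.6121, -0.2118, 0.1181]
tcp_rot: [0.709, -0.705, 0.023, -0.016]
contact_force: [0.1, 3.2, 1.2]
width: -0.0002
```

move_arm(series=[{"gripper": 0, "translation": [0, 0, -2], "turn": 0}, {"gripper": 0, "translation": [0, 0, -4], "turn": 0}, {"gripper": 0, "translation": [0, 0, -6], "turn": 0}, {"gripper": 0, "translation": [0, 0, -7], "turn": 0}, {"gripper": 0, "translation": [0, 0, -7], "turn": 0}])

```text
t: 19.13
eef_pos: [0.6117, -0.2196, 0.1181]
tcp_rot: [0.708, -0.705, 0.023, -0.016]
contact_force: [0.7, 2.8, 1.2]
width: 0.0002
```

move_arm(series=[{"gripper": 0, "translation": [0, 0, -2], "turn": 0}, {"gripper": 0, "translation": [0, 0, -4], "turn": 0}, {"gripper": 0, "translation": [0, 0, -5], "turn": 0}, {"gripper": 0, "translation": [0, 0, -5], "turn": 0}, {"gripper": 0, "translation": [0, 0, -5], "turn": 0}])

```text
t: 19.55
eef_pos: [0.6116, -0.2217, 0.1181]
tcp_rot: [0.71, -0.704, 0.023, -0.016]
contact_force: [1.0, 7.6, 2.0]
width: -0.0
```

Run:
```python
from h import *
from rig import ctrl
tip([[0,-220,144]])
p=ctrl.grab_frame("wrist");C['w']=(p["fx"],p["cx"],p["cy"],p["xyz"],p["attitude"])
f=lambda v:proj('w',W(L,v)).round().tolist()
for y in (-190,-200,-210,-220): print(y,f([-32,y,125]),f([0,y+44,125]))
for q in ctrl.cut_out("tailstock",p)[:1]:
        y,x=np.nonzero(q["pixels"]);print(q["confidence"])
        for yy in range(y.min(),y.max(),12):
            if (y==yy).any():print(yy,x[y==yy].min(),x[y==yy].max(),end='; ')
```

```text
t 19.55 lathe pos [   1.2 -198.9  118.1] F [1.  7.6 2. ] w -3.489380611875105e-05
turn 0.002 ydown [-0.01   0.009 -1.   ]
[0, -220, 117] [-1.0, 1.0, -21.0]
-190 [343.0, 229.0] [428.0, 290.0]
-200 [322.0, 229.0] [408.0, 290.0]
-210 [302.0, 229.0] [389.0, 290.0]
-220 [281.0, 229.0] [369.0, 290.0]
0.8
191 181 235; 203 166 303; 215 168 303; 227 115 303; 239 63 303; 251 48 305; 263 41 305; 275 37 362; 287 34 387; 299 34 369; 311 35 292; 323 35 291; 335 49 288; 347 101 279; 407 204 215;
```

move_arm(series=[{"gripper": 0, "translation": [0, 0, -2], "turn": 0}, {"gripper": 0, "translation": [0, 0, -4], "turn": 0}, {"gripper": 0, "translation": [0, 0, -5], "turn": 0}, {"gripper": 0, "translation": [0, 0, -5], "turn": 0}, {"gripper": 0, "translation": [0, 0, -5], "turn": 0}])

```text
t: 20.07
eef_pos: [0.6115, -0.2216, 0.1181]
tcp_rot: [0.712, -0.701, 0.022, -0.014]
contact_force: [-0.5, 10.3, 3.0]
width: 0.0001
```

It doesn't move at 10 N, so it is home. Backing off and checking.

move_arm(series=[{"gripper": 0, "translation": [0, 0, 6], "turn": 0}, {"gripper": 0, "translation": [0, -10, 10], "turn": 0}, {"gripper": 0, "translation": [0, -40, 12], "turn": 0}, {"gripper": 0, "translation": [0, -75, 15], "turn": 0}, {"gripper": 0, "translation": [0, -110, 20], "turn": 0}])

```text
t: 20.48
eef_pos: [0.6122, -0.2067, 0.2295]
tcp_rot: [0.711, -0.703, 0.024, -0.014]
contact_force: [0.6, 0.1, -0.3]
width: 0.0001
```

move_arm(series=[{"gripper": 0, "translation": [-10, -35, 0], "turn": 0}, {"gripper": 0, "translation": [-40, -60, 0], "turn": 0}, {"gripper": 0, "translation": [-75, -80, 0], "turn": 0}, {"gripper": 0, "translation": [-110, -80, 0], "turn": 0}, {"gripper": 0, "translation": [-110, -80, 0], "turn": 0}])

```text
t: 20.9
eef_pos: [0.4951, -0.2051, 0.3129]
tcp_rot: [0.709, -0.704, 0.029, -0.016]
contact_force: [-0.6, -1.6, -1.0]
width: -0.0003
```

Run:
```python
from h import *
from rig import ctrl
import cv2
plan([])
for n,k in (("scene",'s'),("top",'t')):
    p=ctrl.grab_frame(n);cv2.imwrite(f"pics/end_{n}.png",p["color"])
    for l in ["flap_edge","tailstock_face","guard_lip","tool_post","oil_bottle","cylinder_barrel","bush","tool_holder","chuck_key","caliper","chip_brush"]:
        r=ctrl.recognise(l,p);print(n,l,[(np.round(a["centre"],3).tolist(),round(a["confidence"],2)) for a in r[:1]])
    for l in ("guard","tailstock"):
      for q in ctrl.cut_out(l,p)[:1]:
        y,x=np.nonzero(q["pixels"]);i=[x.argmin(),x.argmax(),y.argmin(),y.argmax()];print(n,l,[(int(x[j]),int(y[j])) for j in i])
    f=lambda v:proj(k,W(L,v)).round().tolist()
    print("pred lip g=0",f(lip(0,148)),f(lip(0,78)),"g=.15",f(lip(.15,148)),f(lip(.15,78)),"crown",f([0,148,179]),f([0,78,179]),"hinge",f([62,78,155]),"face",f([0,-209,157]))
```

```text
t 20.9 lathe pos [-116.  -188.8  312.9] F [-0.6 -1.6 -1. ] w -0.00029582399812647136
turn -0.007 ydown [-0.019  0.008 -1.   ]
scene flap_edge [([0.498, 0.257, 0.106], 0.71)]
scene tailstock_face [([0.62, -0.266, 0.134], 0.78)]
scene guard_lip [([0.646, 0.093, 0.17], 0.74)]
scene tool_post [([0.606, -0.008, 0.091], 0.96)]
scene oil_bottle [([0.377, -0.093, 0.074], 0.91)]
scene cylinder_barrel [([0.373, -0.202, 0.068], 0.94)]
scene bush [([0.372, -0.207, 0.067], 0.54)]
scene tool_holder [([0.514, -0.264, 0.036], 0.5)]
scene chuck_key [([0.636, 0.21, 0.187], 0.93)]
scene caliper [([0.346, -0.325, 0.006], 0.88)]
scene chip_brush [([0.429, -0.441, 0.017], 0.75)]
scene guard [(285, 331), (361, 318), (328, 296), (310, 360)]
scene tailstock [(184, 218), (245, 231), (201, 187), (218, 251)]
pred lip g=0 [367.0, 327.0] [342.0, 302.0] g=.15 [369.0, 320.0] [344.0, 295.0] crown [341.0, 330.0] [316.0, 303.0] hinge [289.0, 329.0] face [228.0, 217.0]
top flap_edge [([0.486, 0.251, 0.107], 0.97)]
top tailstock_face []
top guard_lip [([0.619, 0.093, 0.167], 0.59)]
top tool_post [([0.587, -0.018, 0.096], 0.73)]
top oil_bottle [([0.363, -0.103, 0.086], 0.66)]
top cylinder_barrel []
top bush [([0.594, 0.074, 0.075], 0.34)]
top tool_holder []
top chuck_key [([0.633, 0.208, 0.183], 0.86)]
top caliper [([0.337, -0.328, 0.01], 0.95)]
top chip_brush [([0.421, -0.448, 0.018], 0.8)]
top guard [(239, 186), (269, 169), (243, 166), (245, 224)]
pred lip g=0 [242.0, 223.0] [269.0, 224.0] g=.15 [240.0, 223.0] [268.0, 224.0] crown [239.0, 191.0] [268.0, 192.0] hinge [270.0, 170.0] face [387.0, 198.0]
```

Everything reads in place, but the pictures only weakly confirm the guard angle. I'll calibrate the tip length by a light touch on the headstock top (172 mm, clear of the key), then press the crown once more.

move_arm(series=[{"gripper": 0, "translation": [7, 0, 35], "turn": 0}, {"gripper": 0, "translation": [14, 0, 70], "turn": 0}, {"gripper": 0, "translation": [21, 0, 106], "turn": 0}, {"gripper": 0, "translation": [28, 0, 142], "turn": 0}, {"gripper": 0, "translation": [35, 0, 178], "turn": 0}])

```text
t: 22.72
eef_pos: [0.5483, -0.0242, 0.3127]
tcp_rot: [0.711, -0.703, 0.024, -0.015]
contact_force: [-0.1, -1.2, -0.1]
width: 0.0004
```

move_arm(series=[{"gripper": 0, "translation": [7, 10, 35], "turn": 0}, {"gripper": 0, "translation": [14, 30, 70], "turn": 0}, {"gripper": 0, "translation": [21, 50, 106], "turn": 0}, {"gripper": 0, "translation": [28, 70, 140], "turn": 0}, {"gripper": 0, "translation": [35, 90, 170], "turn": 0}])

```text
t: 23.13
eef_pos: [0.5916, 0.1477, 0.2233]
tcp_rot: [0.711, -0.703, 0.023, -0.014]
contact_force: [0.9, 0.2, 0.4]
width: 0.0001
```

```bash
python3 -c "
from h import *
tip([[-50,168,190],[-50,168,178],[-50,168,172]])"
```

```text
t 23.13 lathe pos [-39.2 168.8 223.3] F [0.9 0.2 0.4] w 0.00010616801505697759
turn 0.002 ydown [-0.013  0.013 -1.   ]
[-50, 168, 163] [-10.0, 60.0, -1.0]
[-50, 168, 151] [-10.0, 72.0, -2.0]
[-50, 168, 145] [-10.0, 78.0, -2.0]
```

move_arm(series=[{"gripper": 0, "translation": [-10, 20, -1], "turn": 0}, {"gripper": 0, "translation": [-10, 40, -1], "turn": 0}, {"gripper": 0, "translation": [-10, 55, -1], "turn": 0}, {"gripper": 0, "translation": [-10, 66, -1], "turn": 0}, {"gripper": 0, "translation": [-10, 71, -1], "turn": 0}])

```text
t: 23.55
eef_pos: [0.5799, 0.1478, 0.1507]
tcp_rot: [0.711, -0.703, 0.024, -0.013]
contact_force: [-0.4, 0.8, -0.1]
width: -0.0002
```

move_arm(series=[{"gripper": 0, "translation": [0, 1, 0], "turn": 0}, {"gripper": 0, "translation": [0, 2, 0], "turn": 0}, {"gripper": 0, "translation": [0, 3, 0], "turn": 0}, {"gripper": 0, "translation": [0, 4, 0], "turn": 0}, {"gripper": 0, "translation": [0, 4, 0], "turn": 0}])

```text
t: 23.97
eef_pos: [0.5802, 0.1479, 0.1473]
tcp_rot: [0.711, -0.703, 0.024, -0.014]
contact_force: [-0.3, 1.5, 0.7]
width: 0.0
```

move_arm(series=[{"gripper": 0, "translation": [0, 1, 0], "turn": 0}, {"gripper": 0, "translation": [0, 2, 0], "turn": 0}, {"gripper": 0, "translation": [0, 3, 0], "turn": 0}, {"gripper": 0, "translation": [0, 4, 0], "turn": 0}, {"gripper": 0, "translation": [0, 4, 0], "turn": 0}])

```text
t: 24.38
eef_pos: [0.5802, 0.148, 0.1436]
tcp_rot: [0.711, -0.703, 0.024, -0.014]
contact_force: [-0.7, 0.3, 2.8]
width: 0.0002
```

move_arm(series=[{"gripper": 0, "translation": [0, 1, 0], "turn": 0}, {"gripper": 0, "translation": [0, 2, 0], "turn": 0}, {"gripper": 0, "translation": [0, 2, 0], "turn": 0}, {"gripper": 0, "translation": [0, 2, 0], "turn": 0}, {"gripper": 0, "translation": [0, 2, 0], "turn": 0}])

```text
t: 24.8
eef_pos: [0.5803, 0.148, 0.1436]
tcp_rot: [0.711, -0.703, 0.024, -0.014]
contact_force: [-3.1, -1.1, 10.3]
width: -0.0001
```

The tip offset is 28.4 mm, so the crown was at 178.8 mm against 179 when pressed. That means the guard is fully down. The flap dome was at 109.6 mm against about 109 (estimated) for shut. Retreating.

move_arm(series=[{"gripper": 0, "translation": [0, -15, 0], "turn": 0}, {"gripper": 0, "translation": [0, -45, 0], "turn": 0}, {"gripper": 0, "translation": [-5, -80, 0], "turn": 0}, {"gripper": 0, "translation": [-5, -110, 0], "turn": 0}, {"gripper": 0, "translation": [-5, -110, 0], "turn": 0}])

```text
t: 25.22
eef_pos: [0.5805, 0.148, 0.2606]
tcp_rot: [0.713, -0.701, 0.019, -0.019]
contact_force: [0.8, -0.8, 0.6]
width: -0.0002
```

Run:
```python
from h import *
from rig import ctrl
plan([])
p=ctrl.grab_frame("top")
for l in ["tailstock_face","cylinder_barrel","bush","tool_holder","chuck_key","tool_post"]:
    print(l,[(np.round(a["centre"],3).tolist(),round(a["confidence"],2)) for a in ctrl.recognise(l,p)[:2]])
print(ctrl.sign_off())
```

```text
t 25.22 lathe pos [-50.3 168.5 260.6] F [ 0.8 -0.8  0.6] w -0.00017378170785704787
turn 0.002 ydown [ 0.001  0.016 -1.   ]
tailstock_face [([0.597, -0.283, 0.146], 0.56)]
cylinder_barrel [([0.357, -0.214, 0.08], 0.68), ([0.507, -0.27, 0.036], 0.45)]
bush [([0.622, 0.093, 0.163], 0.73), ([0.506, -0.174, 0.037], 0.42)]
tool_holder [([0.51, -0.271, 0.037], 0.56)]
chuck_key [([0.617, 0.091, 0.168], 0.47)]
tool_post [([0.586, -0.015, 0.095], 0.69)]
the job is handed in; nothing more can be done
None
```

I pushed the stop flap shut first, then swung the guard down and slid the tailstock home. The job was handed in at about 25.6 s of the 64 s allowed, with the gripper clear of everything.

**Flap:** it stopped dead at 12 N, with the dome at 109.6 mm against about 109 mm for shut.

**Guard:** it stopped at 14 N, with the crown at 178.8 mm against 179 mm.

**Tailstock:** it travelled about 110 mm and then stood still at 10 N.

**Loose things and tool post:** all those recognised read within 5 mm of where they were. The chuck key's last good reading was before I touched the headstock top beside it; the final picture gave only a false hit on the guard.

**What disagreed:**
- The fingertips end about 28 mm short of the reported tool position. I found this from the late contact on the flap and confirmed it by that light touch (about 10 N) on the headstock top.
- My first press on the guard slid onto the hood's front slope (14 N sideways), so I lifted off and pressed the crown instead.
- The bush was sometimes mistaken for the guard or the cylinder; its low-confidence second reading matched its start.
- The 12-picture viewing limit was reached before the tailstock push, so the later checks rest on force and computed positions only.

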